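Fish pipe fittings out of deep pigeonholes and box them

ROBOT

A 7-joint arm with a two-finger parallel gripper is mounted at the origin on the work surface. World frame = base frame: x ahead of the robot, y to its left, z up, the work surface at z = 0. Lengths are in mm, angles in rad, forces in N, time in s.
With the tool pointing down it reaches from about 425 to 825 mm from the base axis. Payload 3.6 kg.
Tool frame: the origin (TCP) lies midway between the tips of the shut fingers; the grasp point (between the pads) lies 19 mm behind it; z points along the fingers, y is the direction in which the jaws open and shut (so a half turn about z gives the same grasp; the last joint's range is limited). The gripper opens to 93 mm and grips with 3 to 60 N. Pads are 15 mm wide; open, the fingers measure 128 mm over their backs; the gripper's body (75 mm by 188 mm) begins 65 mm behind the grasp point.
Start: joints at [-1.196, 0.615, -0.013, 1.423, 0.008, 1.103, -0.04], TCP at [254.162, 598.215, 189.54] pointing down, gripper open.
Joint ranges: [-3.12, 3.12], [-0.3, 2.06], [-1.34, 1.32], [0.26, 2.42], [-1.36, 4.5], [0.01, 1.98], [-2.84, 2.84]. Speed limits (rad/s): [2.79, 2.79, 3.14, 3.14, 3.14, 3.14, 3.14].

INTERFACE

Orientations are given as a rotation vector (axis times angle).
In Python, from station import bot gives the robot as it stands. Calls block until the motion is done:
- bot.move_pose(position, orientation): joint-space move of the TCP to a pose.
- bot.servo_line(position, frame=None, rate=150, threshold=None): straight line of the TCP; frame=None keeps the orientation; rate is the mean speed in mm/s. With threshold (N) it stops when the force on the tool has changed by that much, and returns True; else False.
- bot.move_j(angles): joint-space move.
- bot.ungrasp() and bot.clamp(squeeze=None): open the fingers fully, or close them until they stop; squeeze is the grip in N (None keeps the last).
- bot.pause(seconds).
- bot.inverse_kinematics(position, orientation): joint angles nearest the present ones, or None.
- bot.observe(): the state.
- bot.capture(name): name is "side" or "top" or "wrist"; returns a dict with "pixels" (480x640x3 uint8, blue, green, red), "mtx" (3x3 intrinsics, pixels), "D" ([k1, k2, p1, p2, k3] as OpenCV has them; the pictures are not rectified), "origin" and "orientation" of the camera in the world. Camera axes: x right, y up, looking along -z (the intrinsics and any distortion apply to the point x, -y, -z); pixel columns grow to the right and rows downward; lengths in mm; the calibration is good to about 2 mm. A picture is of the moment at which its call begins. There is no depth.
A pose or a line that the arm cannot do raises bot.MotionError and nothing moves.
- bot.finish_job(): hands the job in, once; it reports no verdict.
The state is a dict: "time": time; "qpos": joint angles; "dq": joint speeds; "joint_torque": joint torques, N m; "eef_pos": TCP position; "tool_rot": TCP orientation; "contact_force": force on the tool from outside, world axes, zero at the start; "ft_torque": the same for the moment, N m; "gripper_width": opening from 0.0 (shut) to 1.0 (fully open).
Only numpy, scipy, OpenCV 4.12 (cv2) and the standard library are available. Lean on these libraries where they do the work, as an engineer would, in place of code of your own. Each camera call takes 0.05 s, during which the arm holds its last target.

TASK

Take the long two-pronged picker from its rests on top of the pigeonhole unit and use it to draw every pipe fitting out of the deep bays onto the ledge, without reaching into the bays with the gripper. Set all the fittings down side by side on the floor of the steel box without dropping them, and once they are all in, close its lid fully. The picker must end up lying in its two rests again, the way it was, and the jar, the tin and the sanding block stay where they are.

Things in the scene. Friction and masses are not known exactly. Their poses are not given: they have to be found in the camera images.
- unit: Fixed plywood pigeonhole unit: three low deep bays side by side, open only at the mouth, with a ledge in front. Origin: at bench height, mid-row, in the plane of the mouths; x along the row of bays, y into the bays, z up. Floor board 12 mm thick, 304 mm wide. Walls 10 mm; top a clear sheet, upper face at z 0.137. Bay centres at x -0.098, 0, 0.098.
- bay0 (a point): Mouth of the bay at unit x -0.098: middle of its threshold, on the floor board. Every bay is 88 mm wide, 120 mm high (z 0.012 to 0.132 of the unit) and 220 mm deep (unit y 0 to 0.220). At the start it holds one fitting or none, centre 90 to 125 mm behind the mouth.
- bay1 (a point): The same for the middle bay.
- bay2 (a point): The same for the bay at unit x +0.098.
- ledge (a point): Middle of the open ledge in front of the bays, on its upper face. The ledge is the floor board running on, level, 150 mm out from the mouths (unit y -0.150 to 0), 304 mm wide.
- rest (a point): Where picker_grip is when the picker lies in its rests (unit frame -0.070, 0.180, 0.185), picker x along unit +x, prongs hanging beyond the unit's end. The rests: two wooden U-blocks on the unit's top at unit x -0.112 and 0.125, y 0.180, 12 mm thick along x, open upwards, slots 32 and 26 mm wide, 24 mm deep. Axes as the unit's.
- picker_grip (a point): The picker (160 g): middle of its wooden handle, 22 wide (y), 26 high (z), 110 long (x -0.055 to 0.055). x points to the prongs, z up when they hang down. A 10 mm square steel shaft on the handle's axis runs on to x 0.280. Starts in its rests, up to 8 mm along x from rest. Its centre of mass is about 65 mm ahead of this point: grip it firmly.
- picker_shaft (a point): A point on the picker's shaft axis, 100 mm ahead of picker_grip, same axes. 275 mm ahead of the grip a crossbar (46 mm along y) carries two round prongs, 8 mm thick, at y -0.019 and 0.019, pointing down; their tips are 45 mm below the axis (40 mm below the shaft's underside). Lowered behind a fitting, they draw it along under the shaft.
- coupling_c (a point): dark grey iron pipe fitting standing upright, plain round sleeve with a bore, 60 mm across, 46 mm high, about 0.36 kg. Point: its centre, half-way up. May be absent.
- cap_c (a point): dark grey iron pipe fitting standing upright, round cap with a domed top, 60 mm across, 44 mm high (full width up to 30 mm), about 0.34 kg. Point: its centre, 22 mm above its underside. May be absent.
- bushing_c (a point): dark grey iron pipe fitting standing upright, hexagonal bushing: hexagon 56 mm across flats, 65 mm across corners, 30 mm high, with a round collar 46 mm across above it to 42 mm, about 0.38 kg. Point: its centre, 21 mm above its underside; its own x axis is square to a pair of flats (and every 60 degrees from it). May be absent.
- box: Fixed grey sheet-steel box with a hinged lid. Origin: centre of its underside; outside 160 mm (x) by 232 mm (y) by 75 mm high; walls and floor 4 mm thick. The lid is hinged along its +x upper edge.
- lid (a joint): Lid angle in rad: 0 is shut (lid flat on the rim), 1.57 upright, more leans back outwards (stop at 2.05). A stiff friction hinge (0.32 N m) holds the lid at any angle; it must be moved all the way. Starts at 1.85 to 2.0.
- lid_hinge (a point): Middle of the lid's hinge line (box frame x 0.080, y 0, z 0.0755). The lid is a 5 mm plate, 232 mm wide, reaching 174 mm from the hinge.
- lid_edge (a point): Middle of the lid's free edge, 174 mm from the hinge (it overhangs the rim by 14 mm when shut).
- jar_c (a point): Bystander: glass jar with a steel cap, 68 mm across, 85 mm high; its centre. To be left alone.
- tin_c (a point): Bystander: tin with a paper label, 76 mm across, 100 mm high; its centre. To be left alone.
- sanding_c (a point): Bystander: cork sanding block 110 by 65 by 35 mm; its centre. To be left alone.

How it is judged (in metres and radians):
On the way, in this order (a step that is already met when the one before it is completed fails the run):
1. the picker is lifted out of its rests (z of picker_grip in the frame of rest above 0.03 m), for 0.1 s.
2. all the fittings stand or lie on the floor of the box, with the lid still open (x of coupling_c in the frame of box between -0.065 and 0.065 m and y of coupling_c in the frame of box between -0.1 and 0.1 m and z of coupling_c in the frame of box between 0.015 and 0.042 m and x of cap_c in the frame of box between -0.065 and 0.065 m and y of cap_c in the frame of box between -0.1 and 0.1 m and z of cap_c in the frame of box between 0.015 and 0.042 m and x of bushing_c in the frame of box between -0.065 and 0.065 m and y of bushing_c in the frame of box between -0.1 and 0.1 m and z of bushing_c in the frame of box between 0.015 and 0.042 m and value of joint lid above 1 rad), for 0.2 s.
3. the lid is shut (value of joint lid below 0.05 rad), for 0.2 s.
At the end, for the whole second after the job is handed in: Every fitting at rest on the box's floor, none stacked; lid shut to 0.05 rad; picker lying still in its two rests the way it was, prongs down: handle within 30 mm of its place (8 mm in height), along the unit's x to 0.15 rad, prongs towards the unit's +x end (x of coupling_c in the frame of box between -0.065 and 0.065 m and y of coupling_c in the frame of box between -0.1 and 0.1 m and z of coupling_c in the frame of box between 0.015 and 0.042 m and x of cap_c in the frame of box between -0.065 and 0.065 m and y of cap_c in the frame of box between -0.1 and 0.1 m and z of cap_c in the frame of box between 0.015 and 0.042 m and x of bushing_c in the frame of box between -0.065 and 0.065 m and y of bushing_c in the frame of box between -0.1 and 0.1 m and z of bushing_c in the frame of box between 0.015 and 0.042 m and horizontal distance between picker_grip and rest below 0.03 m and z of picker_grip in the frame of rest between -0.008 and 0.008 m and angle between the x axis of picker_grip and the x axis of unit, either way round below 0.15 rad and angle between picker_grip's own z axis and vertical below 0.2 rad and x of picker_shaft in the frame of unit above -0.03 m and linear speed of each of coupling, cap, bushing, picker below 0.03 m/s and value of joint lid below 0.05 rad); the robot touches nothing.
It fails at once if the fingers touch a fitting that is still inside its bay (centre 40 mm or more behind the mouth) ((contact force between coupling and the fingers above 0.5 N and y of coupling_c in the frame of unit above 0.04 m and height (world z) of coupling_c below 0.1 m) or (contact force between cap and the fingers above 0.5 N and y of cap_c in the frame of unit above 0.04 m and height (world z) of cap_c below 0.1 m) or (contact force between bushing and the fingers above 0.5 N and y of bushing_c in the frame of unit above 0.04 m and height (world z) of bushing_c below 0.1 m)).
It fails at once if a fitting is dropped from more than about 70 mm ((linear speed of coupling above 1.2 m/s and contact force between coupling and the fingers below 0.1 N) or (linear speed of cap above 1.2 m/s and contact force between cap and the fingers below 0.1 N) or (linear speed of bushing above 1.2 m/s and contact force between bushing and the fingers below 0.1 N)).
It fails at once if the jar, the tin or the sanding block is moved by more than 30 mm (distance of any of jar_c, tin_c, sanding_c from where it was at the start of the episode above 0.03 m).
Of coupling, cap, bushing only 2 to 3 are there at a start; the rules pass over those that are not, and their reading is None.
At some moment in a run one of coupling, cap, bushing may be knocked a few centimetres aside while the robot is not near it.
It also fails if it takes over 210 s, if anything falls off the work surface, if the arm or the gripper's body presses on something with over 40 N, if the wrist force passes 120 N, or if a joint passes its speed limit or range.

## Working session

There is one attempt and no reset: what is moved stays moved. The work goes in short steps, each a Python script; the robot and the scene stay as the last script left them, time stands still between calls to the robot, and variables do not carry over. Pictures are saved under pics/ and viewed, and the job is handed in when it is done.

```bash
ls; mkdir -p pics
python3 - <<'E'
from station import bot
import cv2
print(bot.observe())
for n in ["side","top","wrist"]:
    c=bot.capture(n); cv2.imwrite(f"pics/{n}0.png",c["pixels"]); print(n,c["mtx"],c["D"],c["origin"],c["orientation"])
E
```

```text
pics
{'time': 0.0, 'qpos': array([-1.19549692,  0.61588778, -0.01260579,  1.42488148,  0.00813259,
        1.10335743, -0.04040598]), 'dq': array([ 0.00031017, -0.00021109, -0.00176711, -0.00088487, -0.00273156,
        0.00050815, -0.0001076 ]), 'joint_torque': array([ 5.07484510e-04, -4.58948529e+01,  2.09135371e-01, -1.65738809e+01,
       -6.11002115e-02,  2.05975911e-02,  2.48750302e-04]), 'eef_pos': array([253.87508872, 597.452106  , 188.4074525 ]), 'tool_rot': array([-0.62671994, -3.07800698,  0.00384204]), 'contact_force': array([-0.03029608,  0.17943792, -0.62355503]), 'ft_torque': array([ 0.00421573,  0.01552396, -0.04841362]), 'gripper_width': 0.9951628356110618}
side [[436.18824289   0.         316.84184246]
 [  0.         436.18824289 237.23179099]
 [  0.           0.           1.        ]] [-0.08271554  0.          0.          0.          0.        ] [ 254.85250134 -623.57037196  648.89766954] [ 0.93267786 -0.24229682 -0.4849182 ]
top [[546.64457447   0.         324.904909  ]
 [  0.         546.64457447 229.28801882]
 [  0.           0.           1.        ]] [-0.02423583  0.          0.          0.          0.        ] [ 342.82647382    7.34953472 1425.30004378] [ 0.13099482 -0.15065316 -1.53699978]
wrist [[403.18478195   0.         317.87636349]
 [  0.         403.18478195 238.10102648]
 [  0.           0.           1.        ]] [0.01235202 0.         0.         0.         0.        ] [184.33480093 628.61407501 382.74573781] [-0.24459168 -0.15863487  1.16153003]
```

View pics/side0.png

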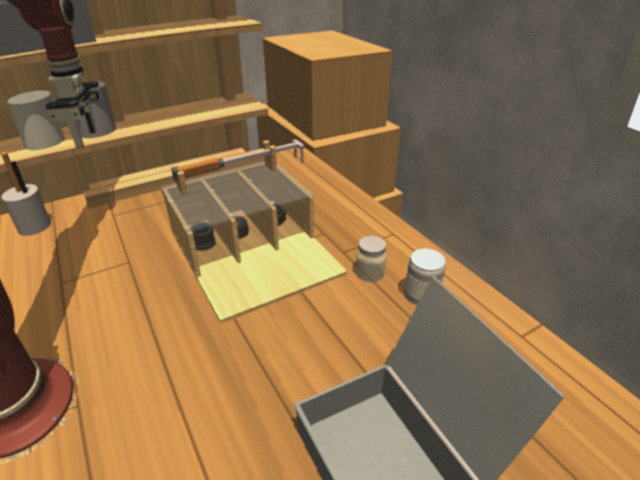

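View pics/top0.png

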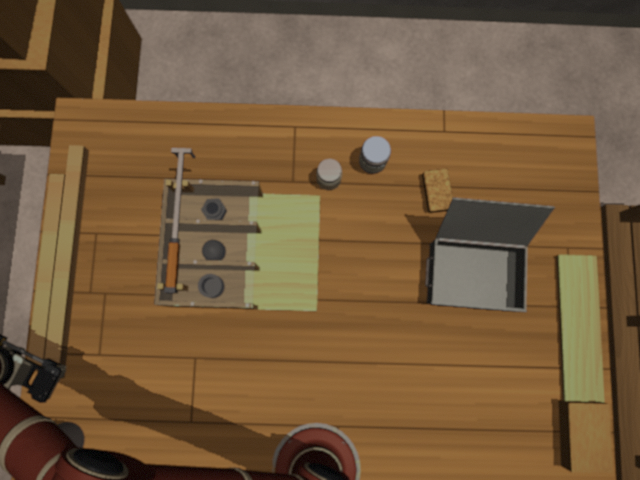

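View pics/wrist0.png

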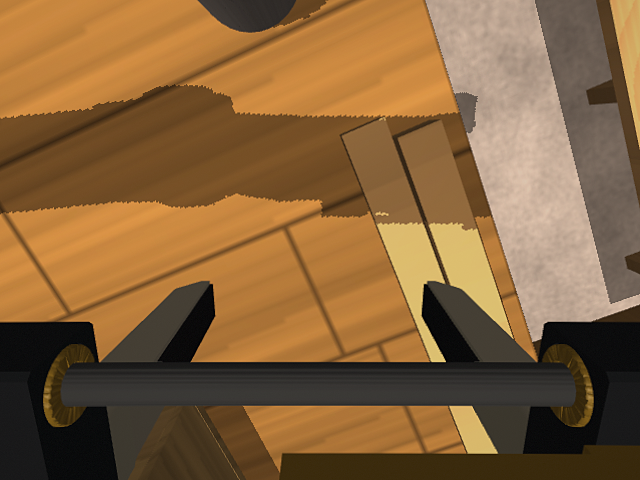

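```bash
cat > h.py <<'E'
from station import bot
import cv2, numpy as np
from scipy.spatial.transform import Rotation as R
def cap(n,save=None):
    c=bot.capture(n)
    if save: cv2.imwrite(f"pics/{save}.png",c["pixels"])
    return c
def rays(c,px):
    px=np.asarray(px,float).reshape(-1,1,2)
    u=cv2.undistortPoints(px,c["mtx"],np.array(c["D"])).reshape(-1,2)
    d=np.c_[u[:,0],-u[:,1],-np.ones(len(u))]
    return np.array(c["origin"]),R.from_rotvec(c["orientation"]).apply(d)
def onplane(c,px,z):
    o,d=rays(c,px); return o+d*((z-o[2])/d[:,2])[:,None]
def proj(c,P):
    P=np.asarray(P,float).reshape(-1,3)
    q=R.from_rotvec(c["orientation"]).inv().apply(P-np.array(c["origin"]))*[1,-1,-1]
    return cv2.projectPoints(q,np.zeros(3),np.zeros(3),c["mtx"],np.array(c["D"]))[0].reshape(-1,2)
def tri(c1,p1,c2,p2):
    o1,d1=rays(c1,p1);o2,d2=rays(c2,p2);d1=d1[0];d2=d2[0]
    A=np.c_[d1,-d2];t=np.linalg.lstsq(A,o2-o1,rcond=None)[0]
    a=o1+t[0]*d1;b=o2+t[1]*d2
    return (a+b)/2,np.linalg.norm(a-b)
E
python3 - <<'E'
from h import *
t=cap("top");s=cap("side")
for n,c in (("top",t),("side",s)):
    im=c["pixels"]; hsv=cv2.cvtColor(im,cv2.COLOR_BGR2HSV)
    m=cv2.inRange(hsv,(24,60,120),(35,255,255))
    m=cv2.morphologyEx(m,cv2.MORPH_OPEN,np.ones((3,3)))
    k,l,st,ce=cv2.connectedComponentsWithStats(m)
    for i in range(1,k):
        if st[i,4]>1500:
            cs=cv2.findContours((l==i).astype(np.uint8),cv2.RETR_EXTERNAL,cv2.CHAIN_APPROX_NONE)[0]
            q=cv2.approxPolyDP(max(cs,key=cv2.contourArea),8,True).reshape(-1,2)
            print(n,st[i],q.tolist()); print(onplane(c,q,12).round(1).tolist())
im=t["pixels"]
cv2.imwrite("pics/zu.png",cv2.resize(im[140:320,140:340],None,fx=4,fy=3.3,interpolation=cv2.INTER_CUBIC)[:600])
cv2.imwrite("pics/zb.png",cv2.resize(im[160:320,400:600],None,fx=3.7,fy=3.7,interpolation=cv2.INTER_CUBIC))
E
```

```text
top [ 244  194   76  117 7826] [[249, 197], [257, 214], [248, 219], [262, 232], [247, 234], [255, 241], [246, 260], [260, 269], [245, 271], [244, 301], [315, 310], [319, 197]]
[[681.2, 196.8, 12.0], [635.8, 173.3, 12.0], [621.7, 196.3, 12.0], [588.1, 157.8, 12.0], [581.5, 196.8, 12.0], [563.6, 174.9, 12.0], [513.0, 195.8, 12.0], [490.7, 158.3, 12.0], [484.3, 196.8, 12.0], [407.2, 195.3, 12.0], [389.6, 12.6, 12.0], [687.0, 11.3, 12.0]]
top [ 559  255   45  147 5312] [[559, 255], [565, 398], [603, 401], [595, 257]]
[[550.4, -625.4, 12.0], [186.7, -624.1, 12.0], [181.2, -721.3, 12.0], [547.9, -721.7, 12.0]]
side [ 198  233  146   87 6682] [[343, 268], [297, 233], [278, 250], [266, 244], [239, 263], [201, 266], [198, 280], [222, 319], [245, 309], [233, 281], [255, 306]]
[[689.1, 19.9, 12.0], [663.7, 198.0, 12.0], [590.2, 157.5, 12.0], [575.3, 194.8, 12.0], [489.3, 158.2, 12.0], [408.1, 192.6, 12.0], [386.7, 147.7, 12.0], [392.2, 6.7, 12.0], [443.5, 9.9, 12.0], [453.8, 105.0, 12.0], [464.9, 7.7, 12.0]]
```

View pics/zu.png

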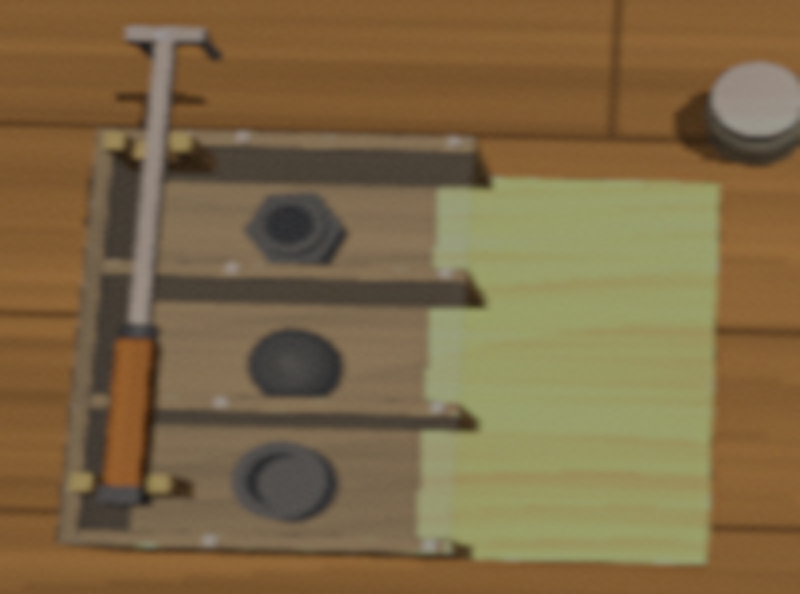

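View pics/zb.png

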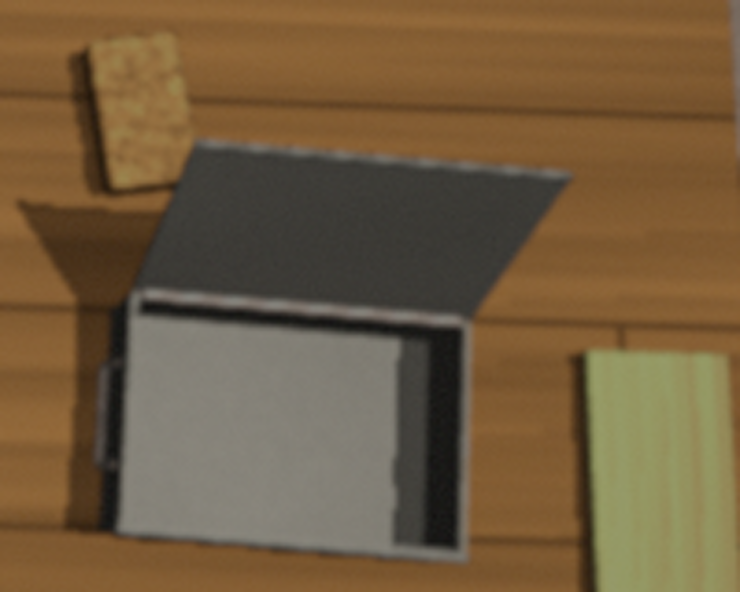

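Run:
```python
from h import *
t=cap("top");s=cap("side")
hsv=cv2.cvtColor(t["pixels"],cv2.COLOR_BGR2HSV)
m=cv2.inRange(hsv,(24,60,120),(35,255,255)); m[:,:262]=0; m[:,335:]=0
# right edge
rows=range(205,300); E=[(np.flatnonzero(m[r])[-1]+.5,r) for r in rows if m[r].any()]
P=onplane(t,E,12); a=np.polyfit(P[:,0],P[:,1],1); print("front edge y=",a, "yaw",np.arctan(a[0]))
cols=range(270,312)
for f,w in ((0,-.5),(-1,.5)):
    E=[(c,np.flatnonzero(m[:,c])[f]+w) for c in cols]; Q=onplane(t,E,12); b=np.polyfit(Q[:,1],Q[:,0],1); print("side x=",b, Q[:,0].mean(),Q[:,1].mean())
box=np.array([(435.7,239.7),(527,247),(525.9,311.4),(431.9,304)])
B=onplane(t,box,75); print(B.round(1)); print(B.mean(0), [np.linalg.norm(B[i]-B[(i+1)%4]).round(1) for i in range(4)])
cv2.imwrite("pics/zs.png",cv2.resize(s["pixels"][360:480,280:560],None,fx=2.8,fy=2.8,interpolation=cv2.INTER_CUBIC))
cv2.imwrite("pics/zs2.png",cv2.resize(s["pixels"][130:330,150:350],None,fx=3,fy=3,interpolation=cv2.INTER_CUBIC))
```

```text
front edge y= [-1.52070404e-03  1.09187999e+01] yaw -0.001520702871402425
side x= [9.74264617e-03 6.91239608e+02] 692.0889089754612 87.17357782204564
side x= [4.58298789e-03 3.87782592e+02] 388.12772976682044 75.30837654134909
[[ 570.8 -285.2   75. ]
 [ 559.1 -516.4   75. ]
 [ 398.2 -507.6   75. ]
 [ 410.1 -274.6   75. ]]
[ 484.57400066 -395.95609895   75.        ] [np.float64(231.4), np.float64(161.1), np.float64(233.3), np.float64(161.0)]
```

View pics/zs.png

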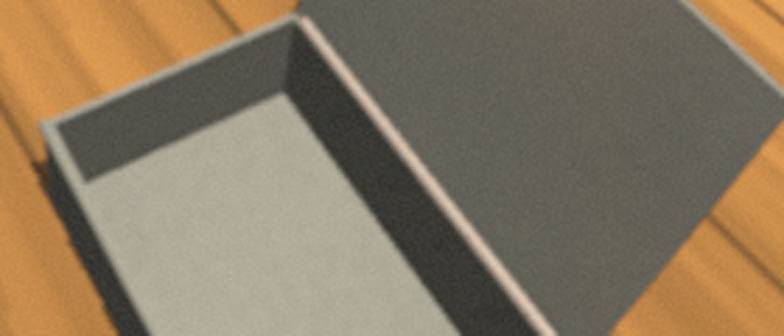

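View pics/zs2.png

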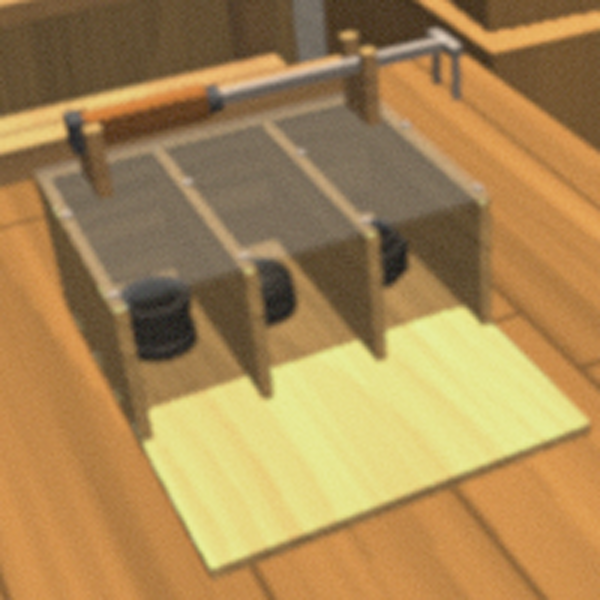

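```bash
cat >> h.py <<'E'
UO=np.array([540.4,160.2,0]);UY=-0.004
BO=np.array([484.6,-396.,0]);BY=-0.052
def U(x,y,z): return UO+R.from_euler('z',UY).apply([x,y,z])
def toU(p): return R.from_euler('z',-UY).apply(np.asarray(p)-UO)
def B(x,y,z): return BO+R.from_euler('z',BY).apply([x,y,z])
def toB(p): return R.from_euler('z',-BY).apply(np.asarray(p)-BO)
def ori(yaw,tilt=None): # tool down; jaw (tool y) direction at world angle yaw ; 
    y=np.array([np.cos(yaw),np.sin(yaw),0]);z=np.array([0,0,-1.]);x=np.cross(y,z)
    return R.from_matrix(np.c_[x,y,z]).as_rotvec()
E
python3 - <<'E'
from h import *
t=cap("top")
z=lambda x,y:(x/4+140-.4,y/3.3+140-.4)
for n,p,h in (("coup",z(284,482),58),("cap",z(295,364),42),("bush",z(292,227),54),("h0",z(122,492),190),("h1",z(135,332),190),("cross",z(165,33),190)):
    print(n,toU(onplane(t,p,h))[0].round(1))
for th in (1.85,1.9,1.95,2.0):
    P=onplane(t,[(454,198.6),(554.6,207.8)],75.5+174*np.sin(th)); print(th,toB(P)[:,0].round(1),80+174*np.cos(-th)*-1, toB(P)[:,1].round(1))
rest=U(-70,180,185); print("rest",rest)
for k in range(2):
    q=bot.inverse_kinematics(rest-[0,0,19],ori(np.pi/2+UY+np.pi*k)); print(k,q)
    for p in [(0,-110,140),(98,-110,65),(-98,-110,65),(-98,-380,65),(98,-380,65),(0,-380,65)]:
        try: q=bot.inverse_kinematics(U(*p)-[0,0,19],ori(np.pi+UY+np.pi*k)); print(p,None if q is None else np.round(q,2))
        except Exception as e: print(p,e)
E
```

```text
coup [-100.3  113.7   58. ]
cap [ -8.1 116.   42. ]
bush [ 97.4 123.   54. ]
h0 [-119.5  178.4  190. ]
h1 [ -9.1 179.9 190. ]
cross [207.1 180.1 190. ]
1.85 [146.5 144.4] 127.95270294746526 [ 113. -114.]
1.9 [147.2 145.1] 136.25238463424958 [ 112.4 -115.1]
1.95 [147.9 145.9] 144.41146465512392 [ 111.7 -116.4]
2.0 [148.8 146.8] 152.4095495592028 [ 110.8 -117.9]
rest [471.12055808 340.47855926 185.        ]
0 [-0.59834243  0.53203559 -0.10200751  1.6596968   0.06340991  0.95308598
  0.84370996]
(0, -110, 140) [ 0.17  0.57 -0.46  1.81  0.32  0.84  2.69]
(98, -110, 65) [ 0.17  0.8  -0.49  1.59  0.46  0.86  2.64]
(-98, -110, 65) [ 0.14  0.57 -0.44  2.14  0.48  0.52  2.48]
(-98, -380, 65) [-0.23  0.89  1.13  2.04 -1.04  0.95 -1.67]
(98, -380, 65) [-0.22  1.08  1.13  1.51 -1.02  1.22 -2.06]
(0, -380, 65) [-0.25  0.98  1.13  1.8  -1.02  1.08 -1.87]
1 [-1.09029969  0.61649344  0.70857475  1.67576141 -0.456871    1.02151618
 -1.80364581]
(0, -110, 140) [-0.36  0.55  0.35  1.83 -0.25  0.81  0.11]
(98, -110, 65) [-0.3   0.77  0.32  1.61 -0.31  0.81  0.15]
(-98, -110, 65) [-0.33  0.55  0.23  2.16 -0.27  0.46  0.12]
(-98, -380, 65) [ 0.12  0.62  0.45  2.04 -0.48  0.58  0.9 ]
(98, -380, 65) [ 0.11  0.82  0.34  1.5  -0.33  0.87  0.56]
(0, -380, 65) [ 0.12  0.71  0.38  1.79 -0.38  0.72  0.69]
```

View pics/w1.png

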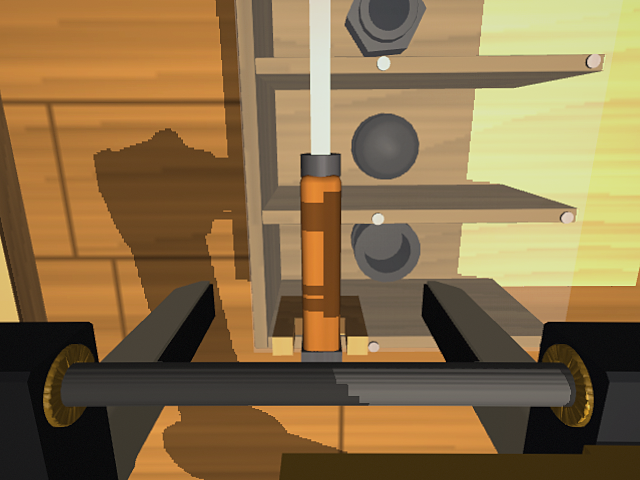

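View pics/s1.png

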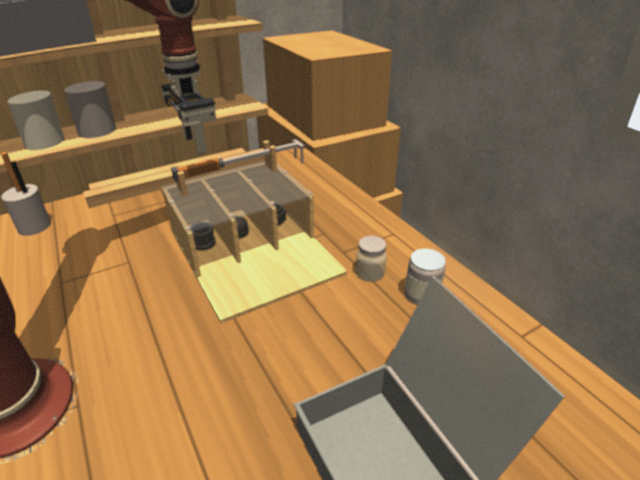

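Run:
```python
from h import *
c=cap("wrist")
print(toU(onplane(c,[(320,154),(320,166),(320,351),(321,361),(318,10)],194)).round(1))
g=U(-66,180,185)-[0,0,19]
bot.servo_line(g,rate=80); st("down")
bot.clamp(60); st("clamp")
bot.servo_line(g+[0,0,20],rate=40); st("lift")
cap("side","s2"); cap("wrist","w2")
bot.servo_line(g+[0,0,140],rate=150); st("lift")
cap("side","s3")
```

```text
[[  -4.7  180.4  194. ]
 [ -10.8  180.4  194. ]
 [-119.5  180.3  194. ]
 [-126.2  179.7  194. ]
 [  61.8  181.5  194. ]]
down t 4.33 p [475.5 340.5 166.3] F [-0.  -0.1  0.6] w 0.999 q [-1.04  0.6   0.63  1.66 -0.41  1.01 -1.85]
clamp t 5.48 p [475.1 340.2 166. ] F [-0.3 -0.9  0.3] w 0.216 q [-1.04  0.6   0.63  1.67 -0.4   1.01 -1.85]
lift t 6.13 p [474.9 340.5 186. ] F [ 0.1 -0.7 -1.8] w 0.218 q [-1.05  0.58  0.64  1.64 -0.39  1.05 -1.87]
lift t 7.18 p [474.4 340.3 304.9] F [ 0.5  0.2 -1.2] w 0.219 q [-1.07  0.49  0.69  1.44 -0.31  1.32 -1.94]
```

View pics/w2.png

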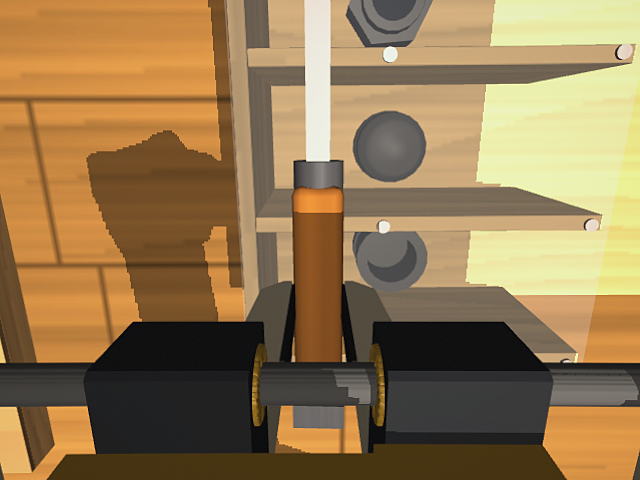

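View pics/s3.png

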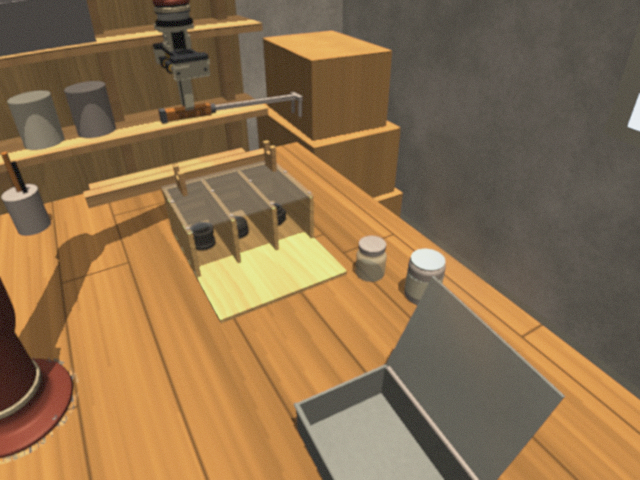

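Run:
```python
from h import *
x=-100
a=lambda y,z:U(x,y,z-19)
bot.move_pose(a(-315,300),ori(YD)); st()
J(YD,a(-315,112),rate=150); st()
cap("side","s4"); cap("wrist","w4"); cap("top","t4")
```

```text
t 9.32 p [ 439.6 -153.8  280.9] F [ 0.5  0.1 -2. ] w 0.218 q [-0.2   0.27  0.65  1.79 -0.18  1.13  0.5 ]
 t 10.72 p [ 439.8 -154.7   93.6] F [-0.3 -1.1 -1.2] w 0.217 q [-0.06  0.52  0.51  2.06 -0.4   0.65  0.71]
```

View pics/s4.png

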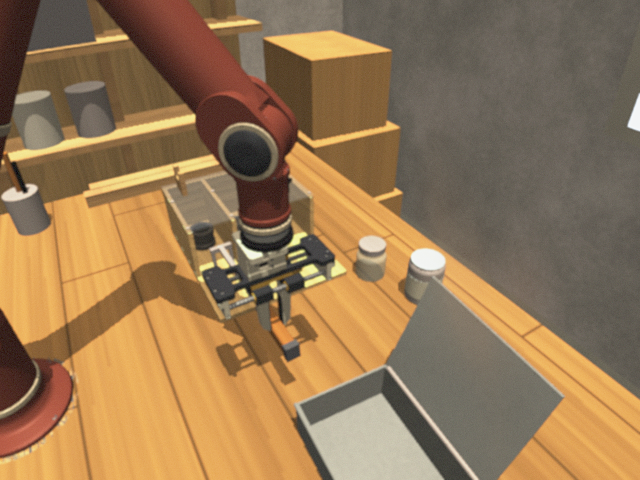

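View pics/w4.png

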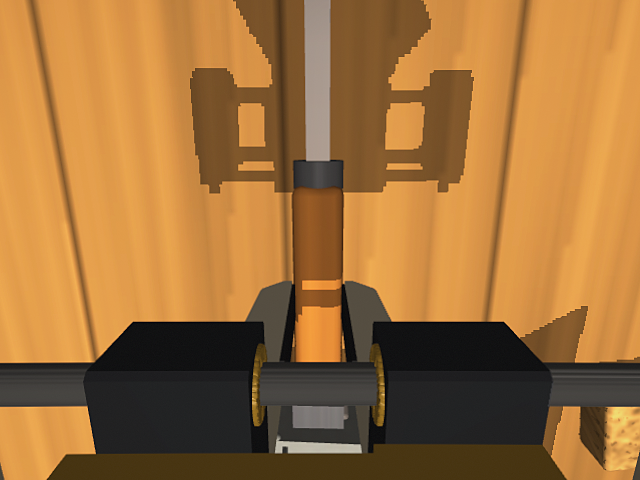

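View pics/t4.png

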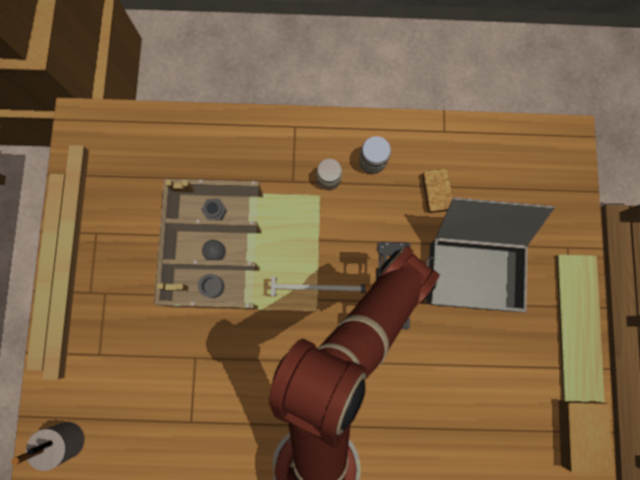

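```bash
python3 - <<'E'
from h import *
c=cap("top"); print(toU(onplane(c,[(272,279),(273,295),(300,287.5),(360,288.5)],117)).round(1))
x=-100
a=lambda y,z:U(x,y,z-19)
J(YD,a(158-275,112),rate=150); st("in")
cap("top","t5"); c=cap("wrist","w5"); cap("side","s5")
E
python3 -c "
import cv2
i=cv2.imread('pics/t5.png');cv2.imwrite('pics/t5z.png',cv2.resize(i[160:320,140:340],None,fx=3.7,fy=3.7))"
```

```text
[[ -83.7  -43.3  117. ]
 [-121.6  -47.5  117. ]
 [-101.7 -110.9  117. ]
 [ -99.3 -254.2  117. ]]
in t 12.39 p [439.5  43.   93. ] F [-1.6 -0.  -2.3] w 0.221 q [-0.52  0.49  0.54  2.13 -0.43  0.63  0.31]
```

View pics/t5z.png

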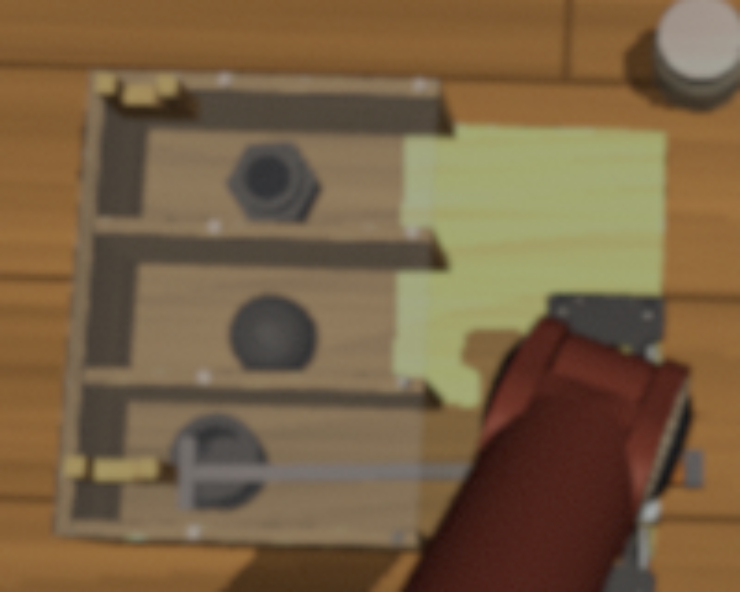

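View pics/w5.png

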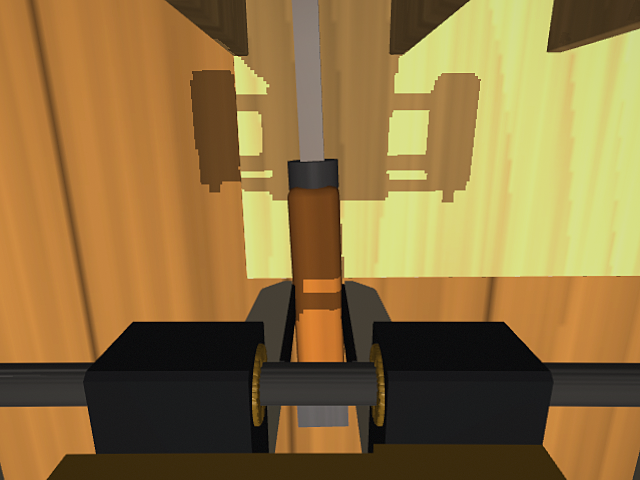

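View pics/s5.png

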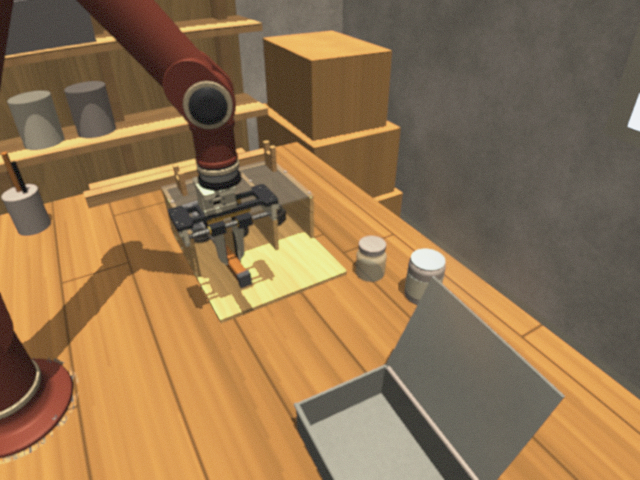

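```bash
python3 -c "
import cv2
i=cv2.imread('pics/s4.png');cv2.imwrite('pics/s4z.png',cv2.resize(i[200:300,160:280],None,fx=6,fy=6))
i=cv2.imread('pics/t4.png');cv2.imwrite('pics/t4z.png',cv2.resize(i[250:320,180:320],None,fx=5,fy=5))
i=cv2.imread('pics/s5.png');cv2.imwrite('pics/s5z.png',cv2.resize(i[150:300,150:300],None,fx=4,fy=4))"
```

```text
(no output)
```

View pics/s4z.png

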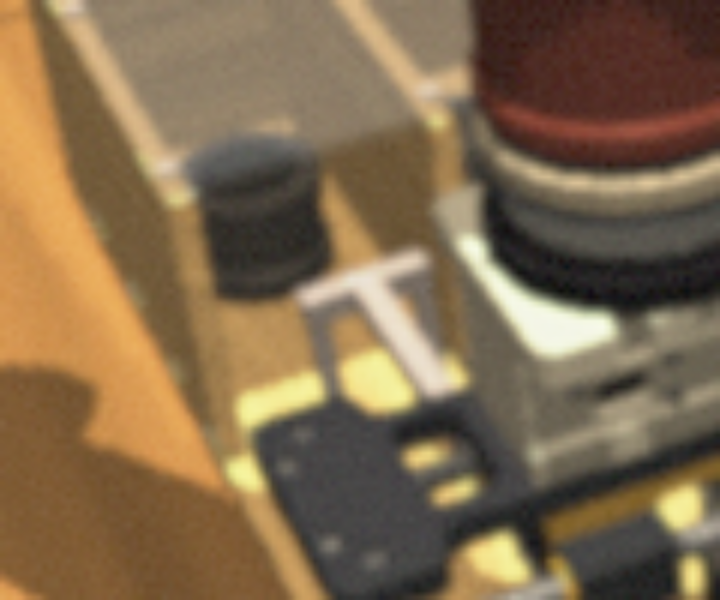

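View pics/t4z.png

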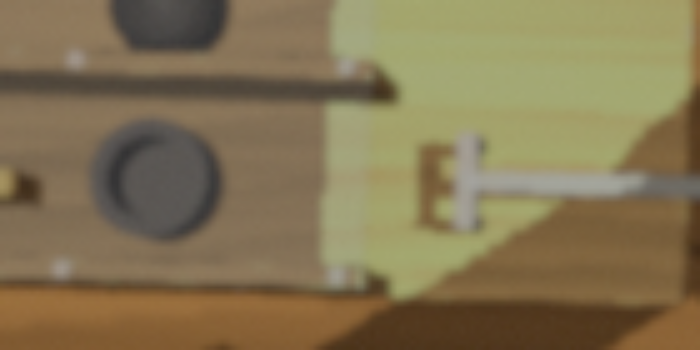

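View pics/s5z.png

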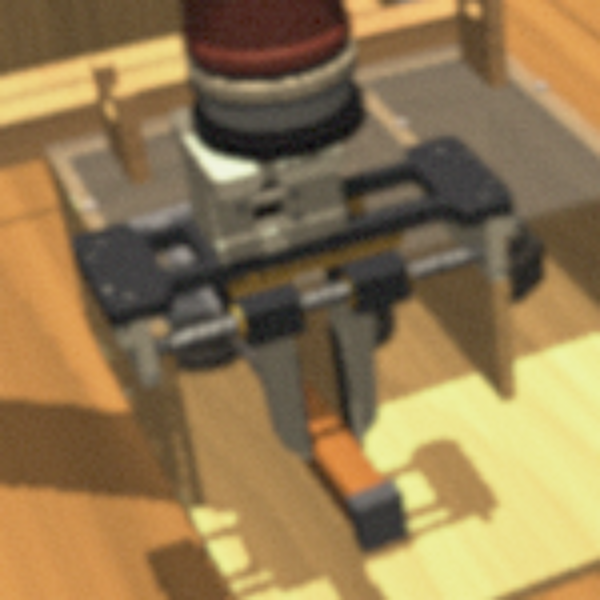

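Run:
```python
from h import *
t=cap("top");s=cap("side")
def T(a,b):
    p,e=tri(s,a,t,b); return toU(p).round(1),round(e,1)
print("bar mid",T((368/6+160-.4,278/6+200-.4),(467/5+180-.4,183/5+250-.4)))
print("bar l",T((300/6+160-.4,300/6+200-.4),(465/5+180-.4,230/5+250-.4)))
print("bar r",T((430/6+160-.4,257/6+200-.4),(470/5+180-.4,137/5+250-.4)))
z=lambda x,y:(x/3.7+140-.4,y/3.7+160-.4)
print("coup now",toU(onplane(t,z(218,462),58)).round(1),"bar now",toU(onplane(t,[z(187,437),z(187,507),z(187,472),z(440,470)],117)).round(1))
st()
```

```text
bar mid (array([-98.8, -45.9, 107. ]), np.float64(2.4))
bar l (array([-122.4,  -45.8,  106.6]), np.float64(0.0))
bar r (array([-76.3, -46.5, 108.1]), np.float64(3.3))
coup now [[-98.4 144.   58. ]] bar now [[ -87.2  152.3  117. ]
 [-132.1  148.9  117. ]
 [-109.7  150.6  117. ]
 [-102.9  -12.   117. ]]
 t 12.64 p [439.9  43.1  93. ] F [-2.   0.2 -2. ] w 0.217 q [-0.52  0.49  0.54  2.13 -0.43  0.63  0.31]
```

```bash
python3 - <<'E'
from h import *
x=-100
a=lambda y,z:U(x,y,z-19)
J(YD,a(158-275,123),rate=60); st("up")
J(YD,a(-80,123),rate=80); st("in")
cap("top","t6")
E
python3 -c "
import cv2
i=cv2.imread('pics/t6.png');cv2.imwrite('pics/t6z.png',cv2.resize(i[160:320,140:340],None,fx=3.7,fy=3.7))"
```

```text
up t 12.97 p [440.9  43.5 104.7] F [-1.4  0.9 -1.9] w 0.217 q [-0.54  0.48  0.56  2.11 -0.41  0.66  0.29]
in t 13.58 p [440.7  80.3 104.2] F [-0.5 -0.5 -1.2] w 0.217 q [-0.62  0.48  0.56  2.1  -0.41  0.66  0.21]
```

View pics/t6z.png

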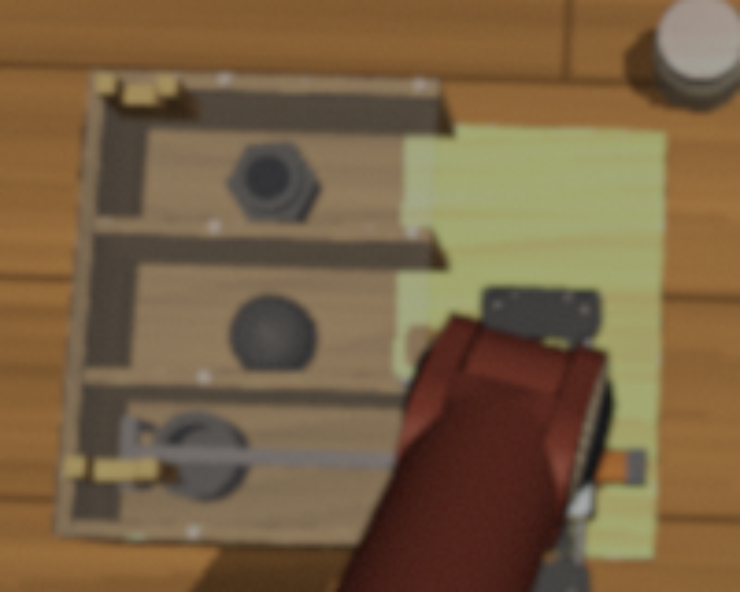

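Run:
```python
from h import *
t=cap("top");z=lambda x,y:(x/3.7+140-.4,y/3.7+160-.4)
print("coup",toU(onplane(t,[z(202,457),z(154,457),z(250,457)],58)).round(1),"bar",toU(onplane(t,[z(130,418),z(130,488),z(130,453),z(390,460)],115)).round(1)); st()
```

```text
coup [[-95.4 155.   58. ]
 [-96.5 187.3  58. ]
 [-94.3 122.7  58. ]] bar [[ -76.   190.5  115. ]
 [-121.1  186.9  115. ]
 [ -98.6  188.7  115. ]
 [ -97.4   20.8  115. ]]
 t 13.68 p [440.5  79.8 104.2] F [-0.1  0.3 -1.4] w 0.22 q [-0.62  0.48  0.56  2.1  -0.41  0.66  0.21]
```

```bash
python3 - <<'E'
from h import *
x=-98
a=lambda y,z:U(x,y,z-19)
J(YD,a(-80,129),rate=60); st("up")
J(YD,a(-66,129),rate=60); st("in")
cap("top","t7"); cap("side","s7")
E
python3 -c "
import cv2
i=cv2.imread('pics/t7.png');cv2.imwrite('pics/t7z.png',cv2.resize(i[160:320,140:340],None,fx=3.7,fy=3.7))"
```

```text
up t 13.94 p [442.8  80.2 110.5] F [-0.7 -0.3 -1. ] w 0.218 q [-0.63  0.48  0.57  2.09 -0.4   0.68  0.21]
in t 14.32 p [442.   95.3 109.8] F [ 0.2 -0.2 -2.3] w 0.221 q [-0.66  0.48  0.57  2.08 -0.41  0.69  0.18]
```

View pics/t7z.png

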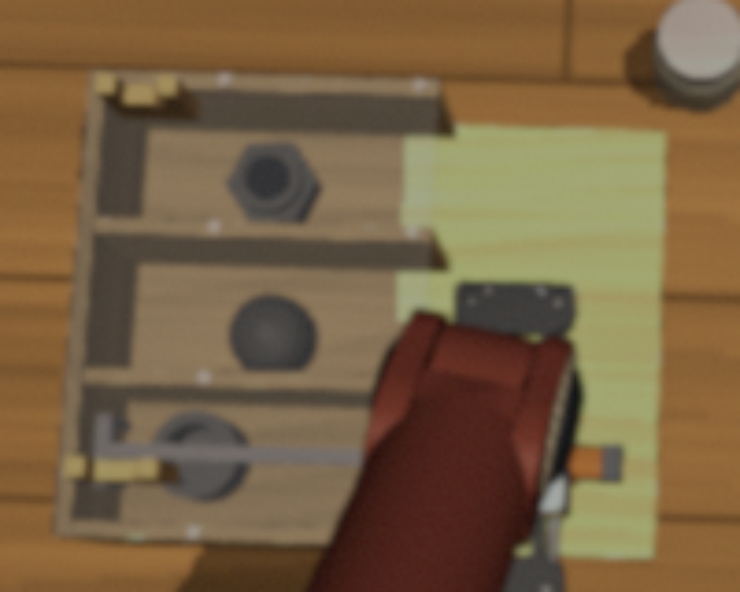

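View pics/s7.png

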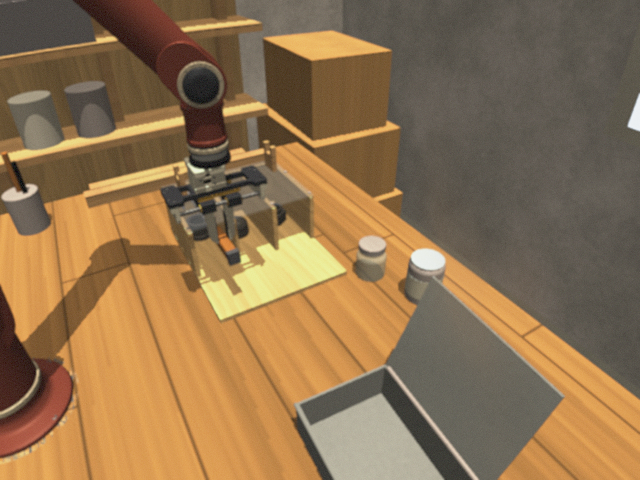

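```bash
python3 - <<'E'
from h import *
x=-98
a=lambda y,z:U(x,y,z-19)
print(J(YD,a(-66,77),rate=60,thr=5)); st("down")
cap("top","t8")
print(J(YD,a(-120,77),rate=60,thr=12)); st("pull")
cap("top","t9")
E
python3 -c "
import cv2
for k in '89':
  i=cv2.imread(f'pics/t{k}.png');cv2.imwrite(f'pics/t{k}z.png',cv2.resize(i[160:320,140:340],None,fx=3.7,fy=3.7))"
```

```text
False
down t 15.44 p [442.5  94.6  58.2] F [ 0.1  0.2 -1.9] w 0.216 q [-0.59  0.57  0.48  2.13 -0.5   0.55  0.26]
False
pull t 16.54 p [442.   40.3  58. ] F [ 0.1 -0.3 -2.3] w 0.219 q [-0.46  0.55  0.47  2.15 -0.48  0.54  0.37]
```

View pics/t8z.png

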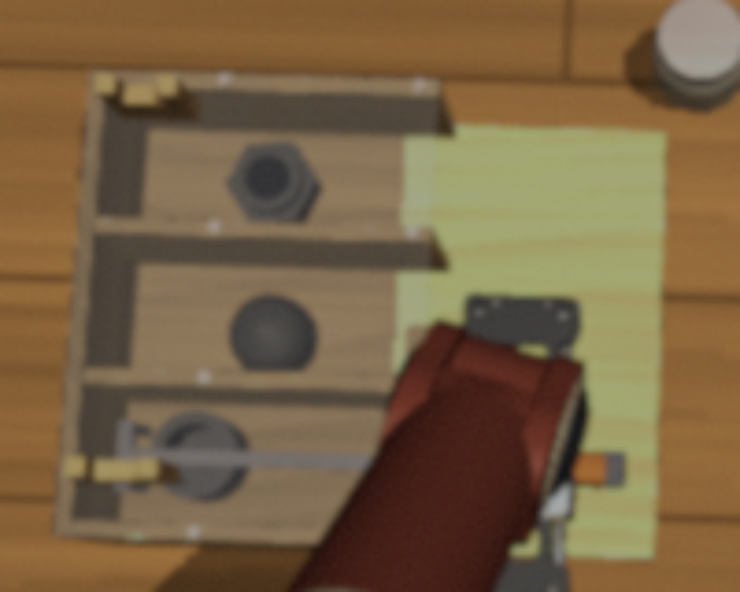

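View pics/t9z.png

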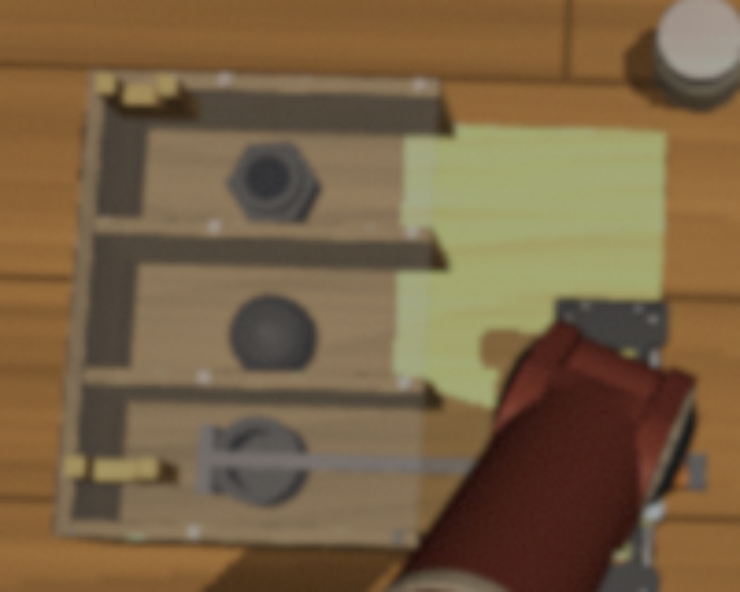

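```bash
python3 - <<'E'
from h import *
x=-98
a=lambda y,z:U(x,y,z-19)
print(J(YD,a(-341,77),rate=90,thr=12)); st("pull")
J(YD,a(-325,77),rate=90)
J(YD,a(-325,128),rate=120)
cap("top","t10");cap("side","s10")
E
python3 -c "
import cv2
i=cv2.imread(f'pics/t10.png');cv2.imwrite(f'pics/t10z.png',cv2.resize(i[160:320,140:340],None,fx=3.7,fy=3.7))
i=cv2.imread('pics/s10.png');cv2.imwrite('pics/s10z.png',cv2.resize(i[200:340,150:300],None,fx=4,fy=4))"
```

```text
False
pull t 19.2 p [ 441.1 -180.2   58. ] F [ 1.   1.4 -1.6] w 0.218 q [ 0.05  0.58  0.43  2.07 -0.43  0.58  0.78]
```

View pics/t10z.png

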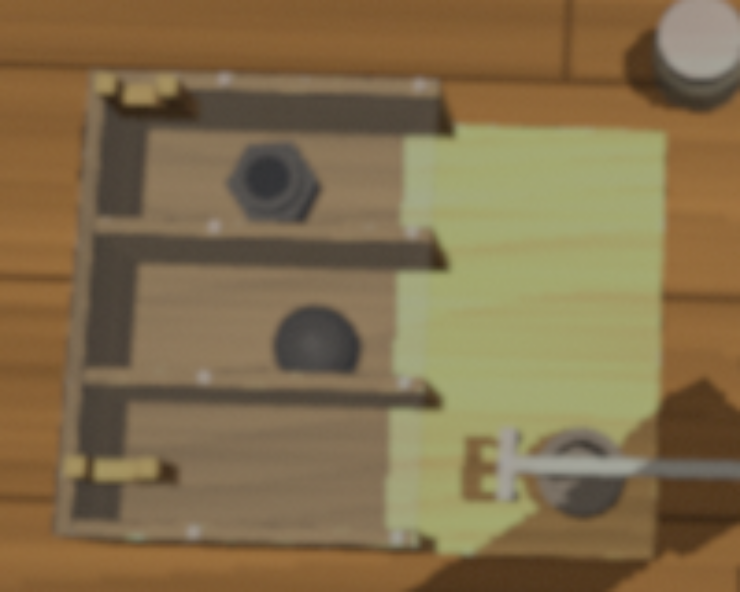

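View pics/s10z.png

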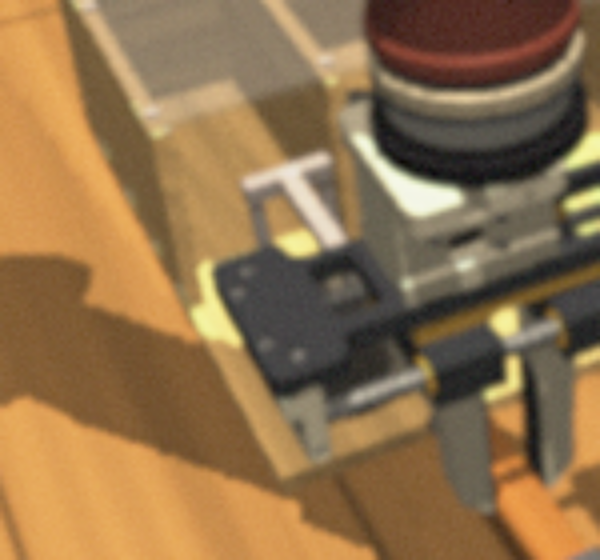

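```bash
cat >> h.py <<'E'
zz=lambda x,y:(x/3.7+140-.4,y/3.7+160-.4)
E
python3 - <<'E'
from h import *
t=cap("top");s=cap("side")
p,e=tri(s,(290/4+150-.4,172/4+200-.4),t,zz(508,464)); print("bar",toU(p).round(1),e)
print("coup",toU(onplane(t,zz(580,475),52)).round(1),"cap",toU(onplane(t,zz(317,343),42)).round(1),"bush",toU(onplane(t,zz(268,180),54)).round(1)); st()
E
```

```text
bar [-97.3 -56.1 121.7] 1.3724748953007375
coup [[-98.4 -99.7  52. ]] cap [[-13.2  85.3  42. ]] bush [[ 97.7 124.4  54. ]]
 t 20.3 p [ 440.5 -164.2  108.2] F [ 0.3  0.4 -1.5] w 0.217 q [-0.04  0.5   0.5   2.04 -0.36  0.7   0.69]
```

```bash
python3 - <<'E'
from h import *
a=lambda x,y,z:U(x,y,z-19)
J(YD,a(-98,-325,150)); J(YD,a(-10,-325,150)); J(YD,a(-10,-325,125)); 
J(YD,a(-10,-137,125),rate=130); st("in"); cap("top","t11")
print(J(YD,a(-10,-137,77),rate=90,thr=6)); st("down")
print(J(YD,a(-10,-200,77),rate=80,thr=12)); st("pull"); cap("top","t12")
E
python3 -c "
import cv2
for k in ('11','12'):
  i=cv2.imread(f'pics/t{k}.png');cv2.imwrite(f'pics/t{k}z.png',cv2.resize(i[160:320,140:340],None,fx=3.7,fy=3.7))"
```

```text
in t 23.25 p [529.9  22.1 106.1] F [ 0.1  0.  -2.2] w 0.214 q [-0.42  0.58  0.51  1.88 -0.39  0.78  0.3 ]
False
down t 23.98 p [530.2  23.   58.2] F [ 0.6 -0.3 -1.5] w 0.217 q [-0.38  0.65  0.46  1.92 -0.45  0.67  0.35]
False
pull t 24.93 p [530.  -40.2  58.1] F [ 0.5  0.3 -1.4] w 0.22 q [-0.26  0.65  0.45  1.92 -0.44  0.67  0.46]
```

View pics/t11z.png

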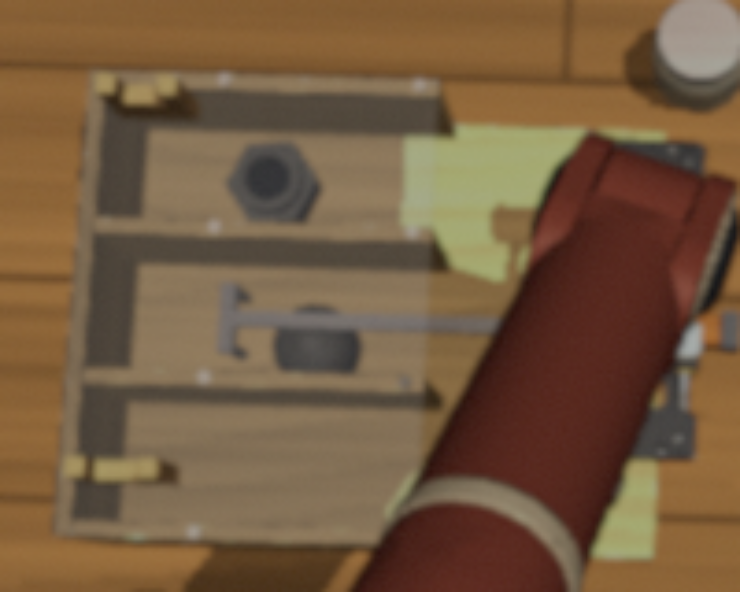

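View pics/t12z.png

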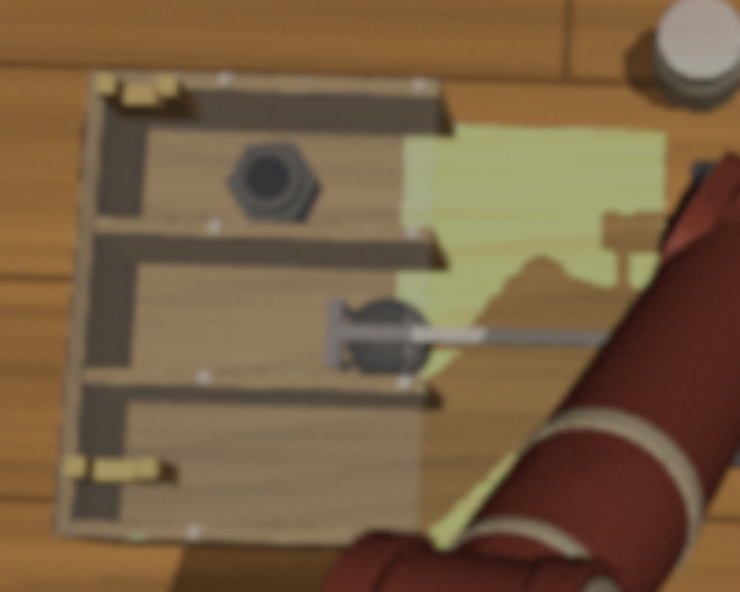

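```bash
python3 - <<'E'
from h import *
a=lambda x,y,z:U(x,y,z-19)
print(J(YD,a(-6,-341,77),rate=90,thr=12)); st("pull")
J(YD,a(-6,-325,77)); J(YD,a(-6,-325,130),rate=120); cap("top","t13")
J(YD,a(98,-325,150)); J(YD,a(98,-325,125)); 
J(YD,a(98,-97,125),rate=130); st("in"); cap("top","t14")
E
python3 -c "
import cv2
for k in ('13','14'):
  i=cv2.imread(f'pics/t{k}.png');cv2.imwrite(f'pics/t{k}z.png',cv2.resize(i[160:320,140:340],None,fx=3.7,fy=3.7))"
```

```text
False
pull t 26.69 p [ 533.2 -180.8   58.1] F [-0.5  1.5 -1.9] w 0.219 q [ 0.02  0.68  0.43  1.83 -0.41  0.72  0.67]
in t 30.67 p [638.1  61.4 106.1] F [-0.4  0.3 -2. ] w 0.215 q [-0.41  0.73  0.5   1.56 -0.4   0.95  0.21]
```

View pics/t13z.png

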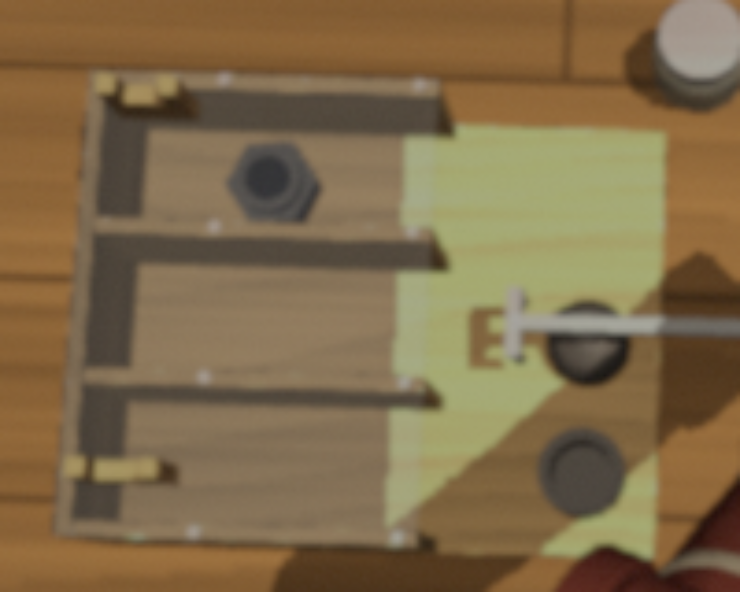

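View pics/t14z.png

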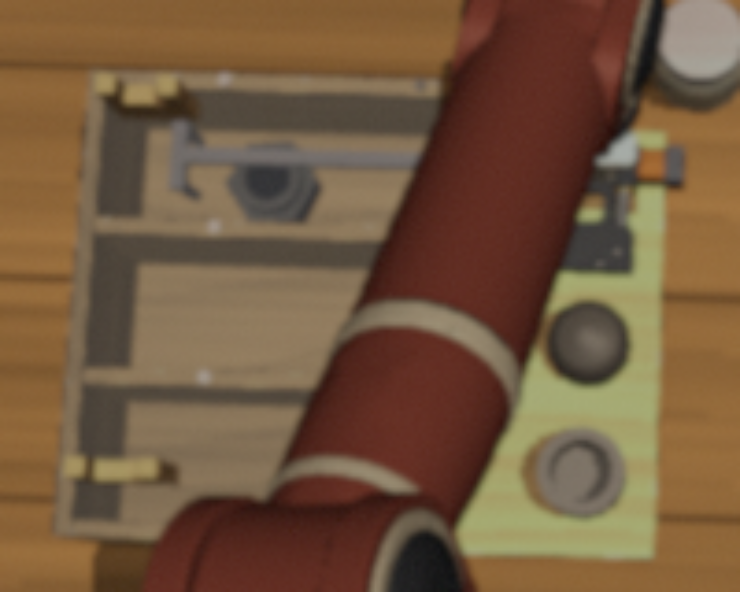

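```bash
python3 - <<'E'
from h import *
a=lambda x,y,z:U(x,y,z-19)
print(J(YD,a(98,-97,76),rate=90,thr=6)); st("down")
print(J(YD,a(98,-200,76),rate=80,thr=12)); st("pull"); cap("top","t15")
print(J(YD,a(98,-340,76),rate=90,thr=12)); st("pull")
J(YD,a(98,-324,76)); J(YD,a(98,-324,150),rate=120); st(); cap("top","t16")
E
python3 -c "
import cv2
for k in ('15','16'):
  i=cv2.imread(f'pics/t{k}.png');cv2.imwrite(f'pics/t{k}z.png',cv2.resize(i[160:320,140:340],None,fx=3.7,fy=3.7))"
```

```text
False
down t 31.41 p [638.4  62.6  57.2] F [-0.5 -0.3 -0.7] w 0.216 q [-0.4   0.79  0.47  1.6  -0.43  0.86  0.23]
False
pull t 32.85 p [637.8 -40.5  57.1] F [-0.6 -0.3  0.1] w 0.217 q [-0.23  0.78  0.45  1.61 -0.42  0.85  0.39]
False
pull t 34.61 p [ 637.3 -180.1   57.2] F [-0.1  0.  -1.5] w 0.219 q [ 0.    0.81  0.44  1.53 -0.4   0.89  0.57]
 t 35.63 p [ 636.4 -164.1  130.3] F [-0.6 -0.6 -1.9] w 0.219 q [-0.04  0.72  0.47  1.48 -0.36  1.03  0.52]
```

View pics/t15z.png

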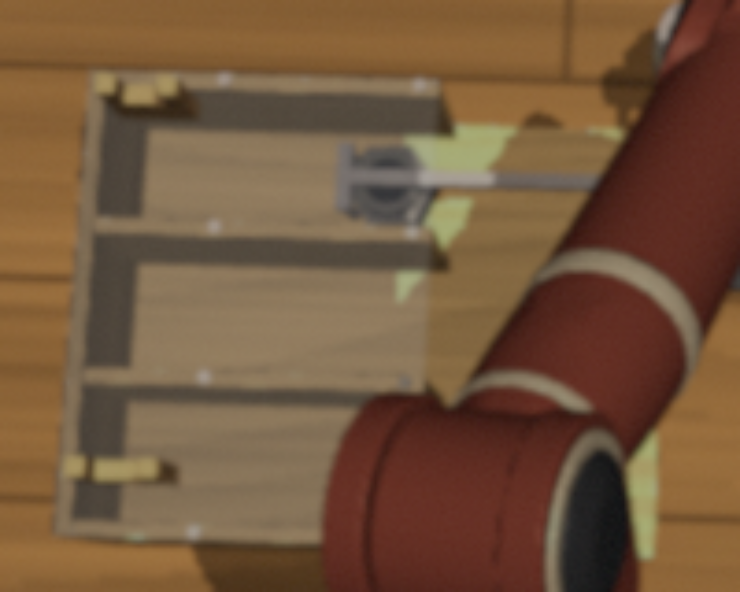

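View pics/t16z.png

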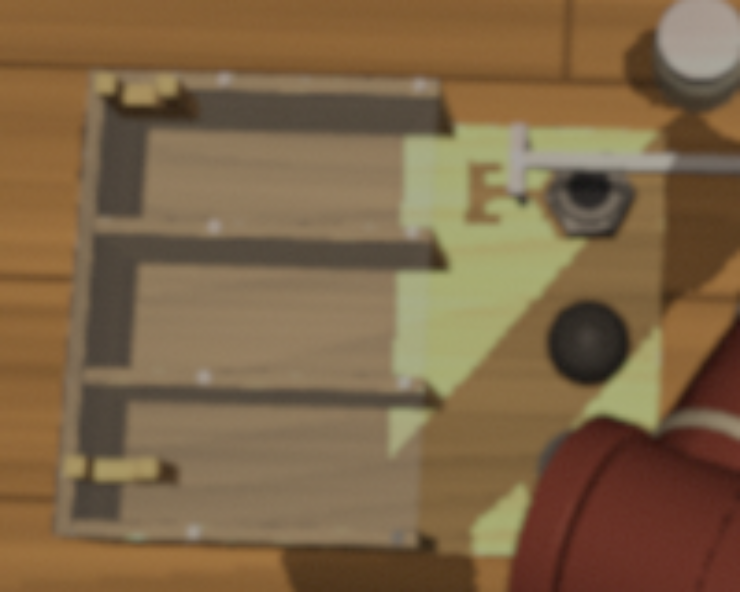

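```bash
python3 - <<'E'
from h import *
a=lambda x,y,z:U(x,y,z-19)
J(YD,a(98,-324,310),rate=200)
g=U(-66,180,185)-[0,0,19]
bot.move_pose(g+[0,0,130],ori(YR)); st()
J(YR,g+[0,0,50],rate=150); st()
cap("top","t17");cap("wrist","w17");cap("side","s17")
E
python3 -c "
import cv2
i=cv2.imread(f'pics/t17.png');cv2.imwrite(f'pics/t17z.png',cv2.resize(i[130:320,140:340],None,fx=3.1,fy=3.1))"
```

```text
t 38.59 p [475.6 339.5 295.9] F [ 0.2  0.3 -2.7] w 0.219 q [-1.18  0.55  0.91  1.46 -0.44  1.34 -1.82]
 t 39.27 p [476.1 340.3 216.9] F [ 0.5 -0.3 -0.9] w 0.221 q [-1.16  0.61  0.87  1.6  -0.5   1.17 -1.76]
```

View pics/t17z.png

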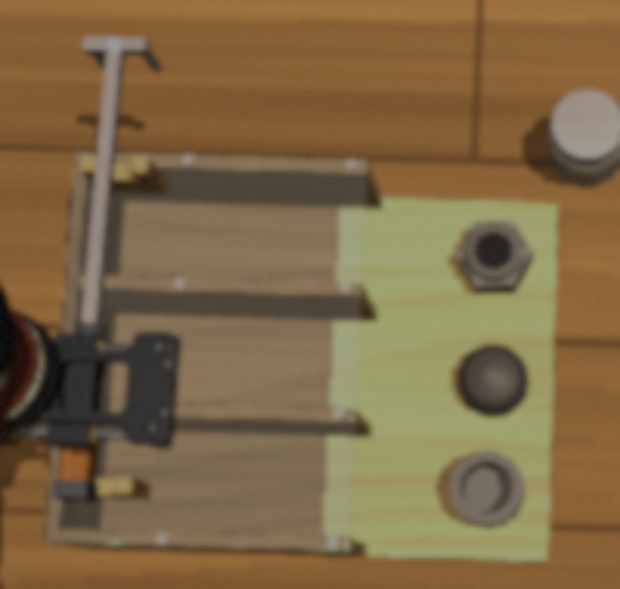

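View pics/w17.png

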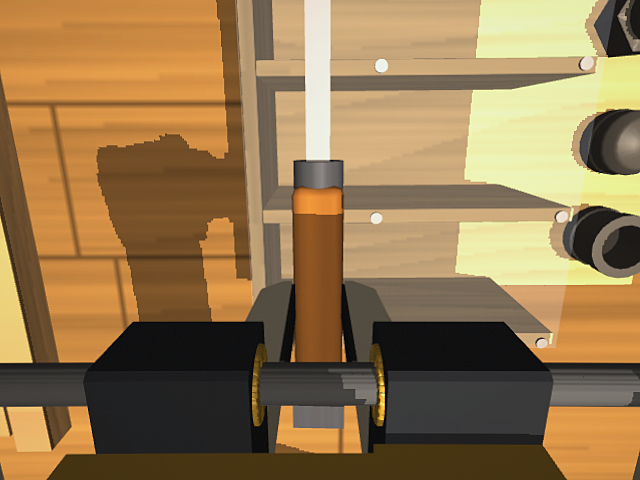

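View pics/s17.png

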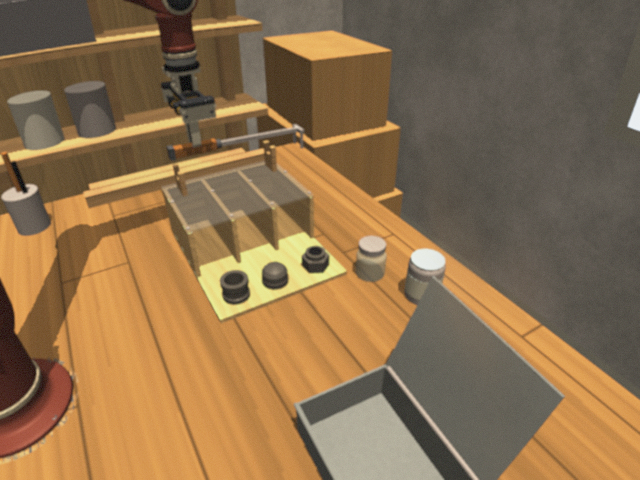

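```bash
python3 - <<'E'
from h import *
g=U(-66,180,185)-[0,0,19]
J(YR,g+[0,0,25],rate=100)
print(J(YR,g+[0,0,1],rate=35,thr=12)); st()
bot.ungrasp(); bot.pause(.3); st()
J(YR,g+[0,0,130],rate=150)
cap("top","t18");cap("side","s18");cap("wrist","w18")
E
python3 -c "
import cv2
i=cv2.imread(f'pics/t18.png');a=cv2.resize(i[140:320,140:340],None,fx=2,fy=2)
i=cv2.imread(f'pics/s18.png');b=cv2.resize(i[130:310,150:350],None,fx=2,fy=2)
import numpy as np;cv2.imwrite('pics/c18.png',np.hstack([a,b]))"
```

```text
False
 t 40.66 p [475.3 340.5 167.2] F [ 0.5 -0.1 -1.7] w 0.219 q [-1.15  0.66  0.83  1.67 -0.54  1.06 -1.72]
 t 42.18 p [475.1 340.5 167. ] F [ 1.  -0.1  0.9] w 0.998 q [-1.15  0.66  0.83  1.67 -0.54  1.06 -1.72]
```

View pics/c18.png

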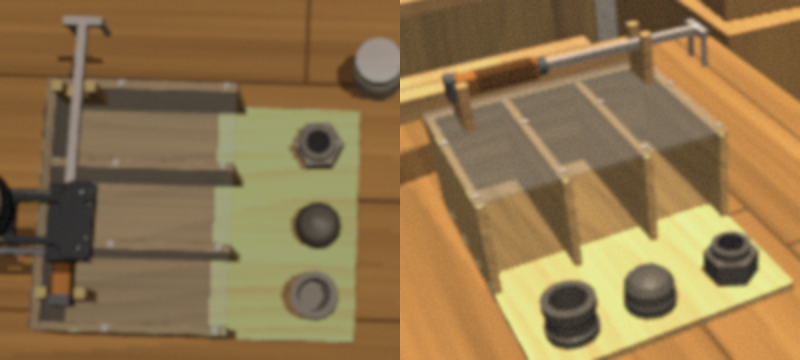

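View pics/w18.png

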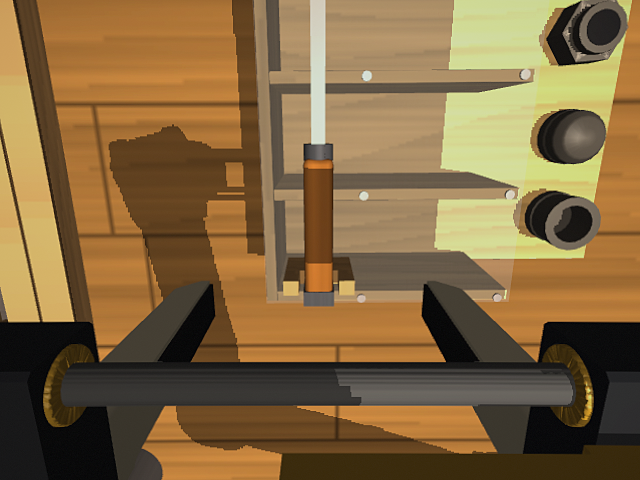

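Run:
```python
from h import *
t=cap("top");s=cap("side")
def comps(c,x0,x1,y0,y1):
    hsv=cv2.cvtColor(c["pixels"],cv2.COLOR_BGR2HSV); m=cv2.inRange(hsv,(0,0,0),(180,95,130))
    k=np.zeros_like(m);k[y0:y1,x0:x1]=m[y0:y1,x0:x1]
    k=cv2.morphologyEx(k,cv2.MORPH_OPEN,np.ones((3,3)))
    for q in cv2.findContours(k,cv2.RETR_EXTERNAL,cv2.CHAIN_APPROX_NONE)[0]:
        if cv2.contourArea(q)>150: 
            (cx,cy),r=cv2.minEnclosingCircle(q); print((round(cx,1),round(cy,1)),round(r,1),cv2.boundingRect(q),"->",toU(onplane(c,(cx,cy),35))[0].round(1))
comps(t,265,325,190,312);print();comps(s,205,340,235,310)
cv2.imwrite("pics/t19z.png",cv2.resize(t["pixels"][190:315,240:330],None,fx=4.6,fy=4.6,interpolation=cv2.INTER_CUBIC))
cv2.imwrite("pics/s19z.png",cv2.resize(s["pixels"][230:320,200:345],None,fx=5.4,fy=5.4,interpolation=cv2.INTER_CUBIC))
```

```text
(296.6, 287.6) 12.5 (285, 276, 24, 24) -> [-96.3 -99.8  35. ]
(298.5, 252.5) 11.9 (289, 242, 21, 23) -> [  -6.4 -100.8   35. ]
(299.1, 212.6) 12.3 (287, 202, 25, 22) -> [ 98.1 -98.3  35. ]

(234.7, 286.9) 16.6 (221, 271, 28, 33) -> [ -97.1 -101.5   35. ]
(274.5, 275.8) 13.6 (263, 263, 25, 26) -> [  -8.9 -110.9   35. ]
(315.5, 259.5) 13.7 (303, 247, 26, 26) -> [  96. -106.   35.]
```

View pics/t19z.png

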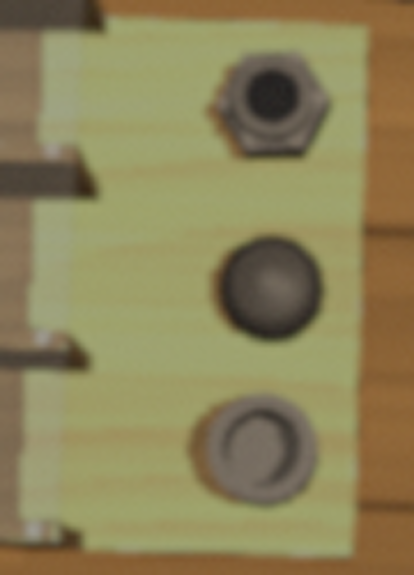

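View pics/s19z.png

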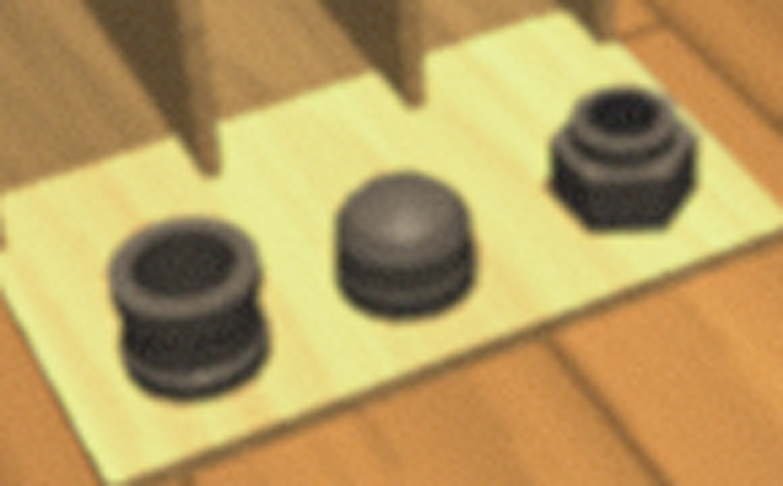

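```bash
cat > lay.py <<'E'
import numpy as np
from scipy.optimize import differential_evolution as DE
def cl(v):
    P=v.reshape(3,3); c=[]
    for i,(x,y,f) in enumerate(P):
        r=32.5
        c+= [72-r-abs(x)+4, 108-r-abs(y)+4, 57-abs(x)+6, 92-abs(y)+6]
        u=np.array([np.cos(f),np.sin(f)]);w=np.array([-u[1],u[0]])
        c.append(87-(x+94*abs(u[0])+37.5*abs(u[1])))
        for s in (-1,1):
            Q=np.array([[x,y]+s*u*a+w*b for a in (44,55,65) for b in (-9,0,9)])
            c+=[(76-abs(Q[:,0])).min(),(112-abs(Q[:,1])).min()]
            for j in range(i): c.append(np.linalg.norm(Q-P[j,:2],axis=1).min()-r)
        for j in range(i): c.append(np.linalg.norm(P[i,:2]-P[j,:2])-65)
    return min(c)
r=DE(lambda v:-cl(v),[(-45,45),(-80,80),(0,np.pi)]*3,seed=1,maxiter=1500,popsize=20,tol=1e-8)
print(-r.fun,r.x.reshape(3,3).round(2))
print(cl(np.array([-6,-72,0,-6,0,0,-6,72,0.])))
E
python3 lay.py
```

```text
9.404461017371432 [[-32.59  39.35   1.16]
 [ 34.1    6.34   1.62]
 [-14.82 -49.72   2.34]]
-1.0
```

```bash
cat >> h.py <<'E'
PL=dict(bushing=((-32.6,39.4),1.16),cap=((34.1,6.3),1.62),coupling=((-14.8,-49.7),2.34))
PK=dict(bushing=((98,-99.5),0.0),cap=((-6.4,-101),np.radians(30)),coupling=((-97.5,-100.5),np.radians(30)))
E
python3 - <<'E'
from h import *
t=cap("top")
z=lambda x,y:(x/4.6+240-.4,y/4.6+190-.4)
print(toU(onplane(t,z(272,100),54)),toU(onplane(t,z(270,288),40)),toU(onplane(t,z(258,449),58)))
for n in PK:
    for k in range(2):
        (x,y),f=PK[n]; q1=bot.inverse_kinematics(U(x,y,17),ori(f+UY+np.pi*k))
        (x,y),f=PL[n]
        for k2 in range(2):
            q2=bot.inverse_kinematics(B(x,y,11),ori(f+BY+np.pi*k2)); print(n,k,None if q1 is None else q1.round(2),k2,None if q2 is None else q2.round(2))
E
```

```text
[[ 97.36887848 -97.85079297  54.        ]] [[  -6.34533431 -100.4876842    40.        ]] [[-97.01290127 -98.23827787  58.        ]]
bushing 0 [-0.31  0.81  0.31  1.62 -0.33  0.76  0.15] 0 [ 0.56  0.73  0.11  1.82 -0.12  0.6   1.85]
bushing 0 [-0.31  0.81  0.31  1.62 -0.33  0.76  0.15] 1 [ 0.23  0.83  0.67  1.83 -0.73  0.75 -0.73]
bushing 1 [-0.61  0.99  0.93  1.63 -0.92  1.01 -2.51] 0 [ 0.56  0.73  0.11  1.82 -0.12  0.6   1.85]
bushing 1 [-0.61  0.99  0.93  1.63 -0.92  1.01 -2.51] 1 [ 0.23  0.83  0.67  1.83 -0.73  0.75 -0.73]
cap 0 [-0.28  0.69  0.2   1.93 -0.24  0.55  0.6 ] 0 [ 1.17  1.11 -1.15  1.57  1.07  1.2   1.36]
cap 0 [-0.28  0.69  0.2   1.93 -0.24  0.55  0.6 ] 1 [ 0.27  0.9   0.63  1.6  -0.66  0.86 -0.41]
cap 1 [-0.61  0.81  0.75  1.94 -0.82  0.74 -1.98] 0 [ 1.17  1.11 -1.15  1.57  1.07  1.2   1.36]
cap 1 [-0.61  0.81  0.75  1.94 -0.82  0.74 -1.98] 1 [ 0.27  0.9   0.63  1.6  -0.66  0.86 -0.41]
coupling 0 [-0.31  0.6   0.18  2.17 -0.28  0.39  0.62] 0 [ 0.22  1.04  1.    1.62 -0.98  1.06 -2.46]
coupling 0 [-0.31  0.6   0.18  2.17 -0.28  0.39  0.62] 1 [ 0.44  0.86  0.52  1.62 -0.55  0.81  0.34]
coupling 1 [-0.66  0.72  0.73  2.18 -0.92  0.59 -1.86] 0 [ 0.22  1.04  1.    1.62 -0.98  1.06 -2.46]
coupling 1 [-0.66  0.72  0.73  2.18 -0.92  0.59 -1.86] 1 [ 0.44  0.86  0.52  1.62 -0.55  0.81  0.34]
```

```bash
cat >> h.py <<'E'
def pick(n,xy=None,zt=17):
    (x,y),f=PK[n]
    if xy: x,y=xy
    o=ori(f+UY)
    bot.move_pose(U(x,y,160),o); bot.pause(.2)
    J(f+UY,U(x,y,75),rate=150); cap("wrist","wp_"+n)
    print("touch",J(f+UY,U(x,y,zt),rate=60,thr=8)); st("at")
    bot.clamp(40); st("clamped")
    J(f+UY,U(x,y,60),rate=80); st("lift");
E
python3 - <<'E'
from h import *
p=bot.observe()["eef_pos"]; bot.servo_line([p[0],p[1],p[2]+30])
pick("bushing",(97.8,-99))
cap("side","s20");cap("wrist","w20")
E
```

```text
touch False
at t 47.62 p [638.3  60.7  17.5] F [ 0.3 -1.   0.3] w 1.005 q [-0.33  0.82  0.35  1.62 -0.37  0.76  0.18]
clamped t 48.45 p [638.1  60.8  17. ] F [ 0.3 -0.4 -1.3] w 0.483 q [-0.33  0.82  0.34  1.62 -0.37  0.76  0.18]
lift t 49.14 p [637.5  60.9  60.1] F [-0.4  0.5 -4.2] w 0.483 q [-0.34  0.76  0.37  1.6  -0.34  0.84  0.16]
```

View pics/s20.png

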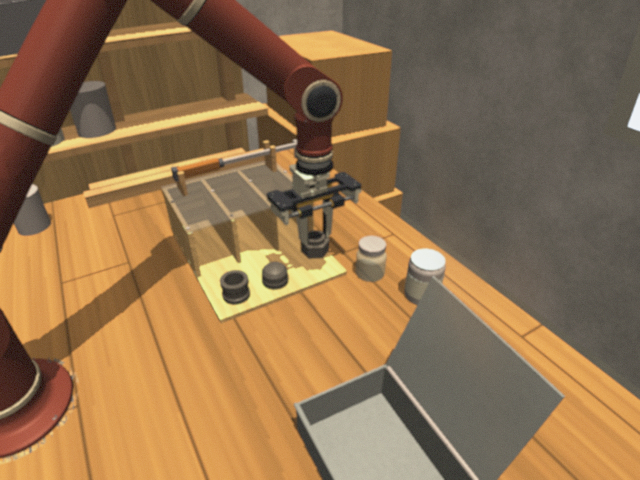

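View pics/wp_bushing.png

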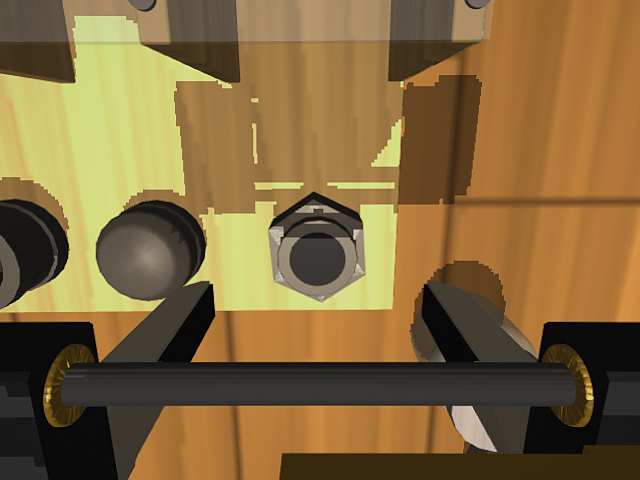

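Run:
```python
import cv2,numpy as np
i=cv2.imread('pics/s20.png');a=cv2.resize(i[190:280,270:370],None,fx=5,fy=5)
i=cv2.imread('pics/w20.png');b=cv2.resize(i,(600,450))
cv2.imwrite('pics/c20.png',cv2.resize(np.hstack([a,b[:450]]),(800,330)))
```

```text
(no output)
```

View pics/c20.png

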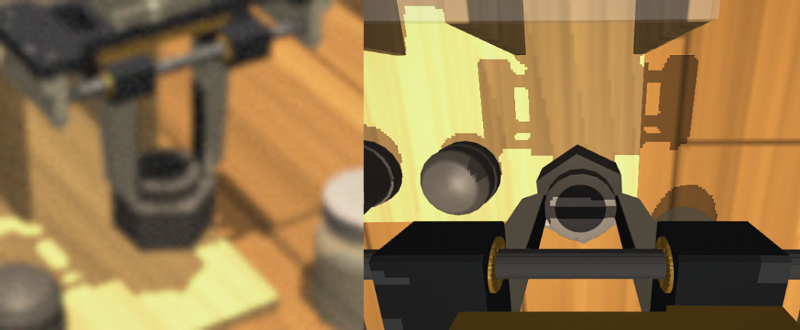

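Run:
```python
from h import *
s=cap("side"); P=bot.observe()["eef_pos"]
for dz in (-30,-20,-5,0,8,19,25,37): print(dz,((proj(s,P+[0,0,dz])[0]-[270,190])*5*0.73).round(0), proj(s,P+[0,0,dz])[0].round(1))
st()
```

```text
-30 [162. 254.] [314.4 259.6]
-20 [162. 242.] [314.4 256.2]
-5 [162. 222.] [314.3 250.9]
0 [162. 216.] [314.3 249.2]
8 [162. 205.] [314.3 246.3]
19 [161. 191.] [314.2 242.3]
25 [161. 183.] [314.2 240.1]
37 [161. 167.] [314.1 235.7]
 t 49.29 p [637.2  60.9  59.3] F [ 0.2 -0.2 -4.3] w 0.484 q [-0.34  0.76  0.37  1.6  -0.34  0.84  0.16]
```

```bash
cat >> h.py <<'E'
def place(n,dz=0):
    (x,y),f=PL[n]; yw=f+BY+np.pi
    p=bot.observe()["eef_pos"]; (ux,uy),fu=PK[n]
    J(fu+UY,[p[0],p[1],150],rate=200)
    bot.move_pose(np.array([470,-60,170]),ori((fu+yw)/2 if abs(yw-fu)<np.pi*1.1 else yw)); 
    bot.move_pose(B(x,y,150),ori(yw)); bot.pause(.2); st("above")
    J(yw,B(x,y,45+dz),rate=120)
    print("touch",J(yw,B(x,y,10.5+dz),rate=40,thr=6)); st("down")
    bot.ungrasp(); st("open")
    J(yw,B(x,y,130),rate=100); st("up")
E
python3 - <<'E'
from h import *
place("bushing")
cap("top","t21");cap("side","s21")
E
```

```text
above t 52.52 p [ 455.3 -353.1  149.9] F [-0.5 -0.1 -3.8] w 0.485 q [ 0.11  0.68  0.88  1.71 -0.6   1.04 -0.83]
touch False
down t 54.56 p [ 454.2 -355.3   10.7] F [ 0.3 -0.2 -3. ] w 0.478 q [ 0.2   0.85  0.72  1.83 -0.79  0.78 -0.69]
open t 55.48 p [ 454.1 -354.9   10.5] F [ 0.1 -0.2 -0.1] w 0.998 q [ 0.2   0.85  0.72  1.83 -0.79  0.78 -0.69]
up t 56.83 p [ 453.8 -354.5  129.3] F [-0.1 -1.  -0.1] w 0.999 q [ 0.12  0.71  0.86  1.74 -0.63  1.   -0.81]
```

View pics/t21.png

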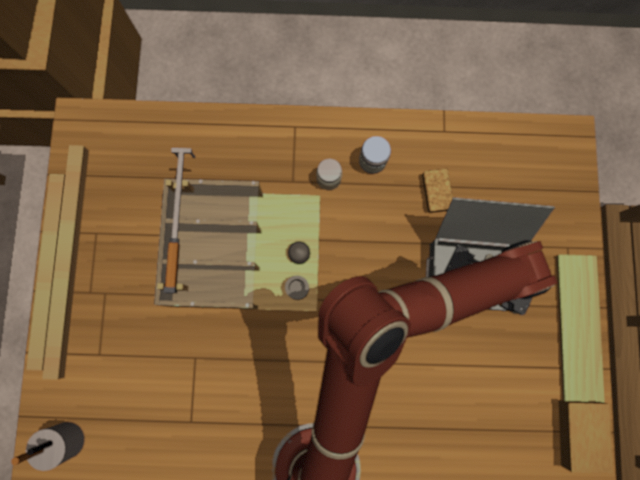

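View pics/s21.png

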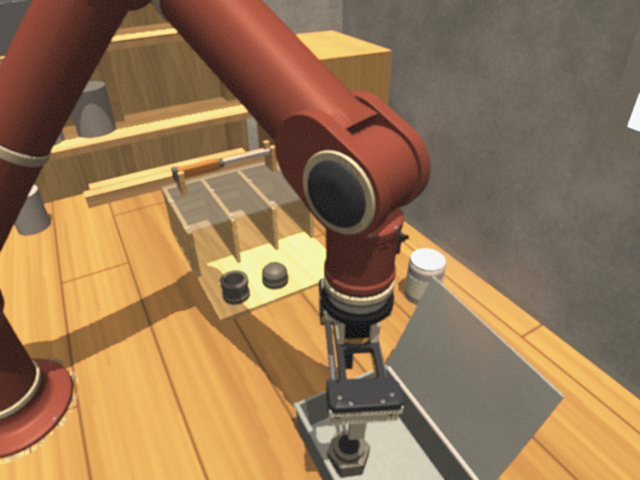

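```bash
python3 - <<'E'
from h import *
p=bot.observe()["eef_pos"]; bot.servo_line([p[0],p[1],170],rate=200)
bot.move_pose(np.array([480,-60,170]),ori(1.57))
t=cap("top","t22"); cap("side","s22")
pick("cap",(-6.4,-100.5))
cap("wrist","w23")
E
python3 -c "
import cv2
i=cv2.imread('pics/s22.png');cv2.imwrite('pics/s22z.png',cv2.resize(i[230:480,180:500],None,fx=2.4,fy=2.4))"
```

```text
touch False
at t 62.17 p [533.9  59.9  17.3] F [0.3 0.3 0.9] w 0.993 q [ 0.15  0.72 -0.48  1.91  0.54  0.63 -0.15]
clamped t 63.03 p [534.  60.  17.] F [ 0.6  0.6 -0.8] w 0.448 q [ 0.15  0.72 -0.48  1.91  0.54  0.63 -0.15]
lift t 63.72 p [533.1  59.4  59.8] F [ 0.1 -0.3 -4.2] w 0.448 q [ 0.19  0.66 -0.53  1.88  0.49  0.72 -0.1 ]
```

View pics/s22z.png

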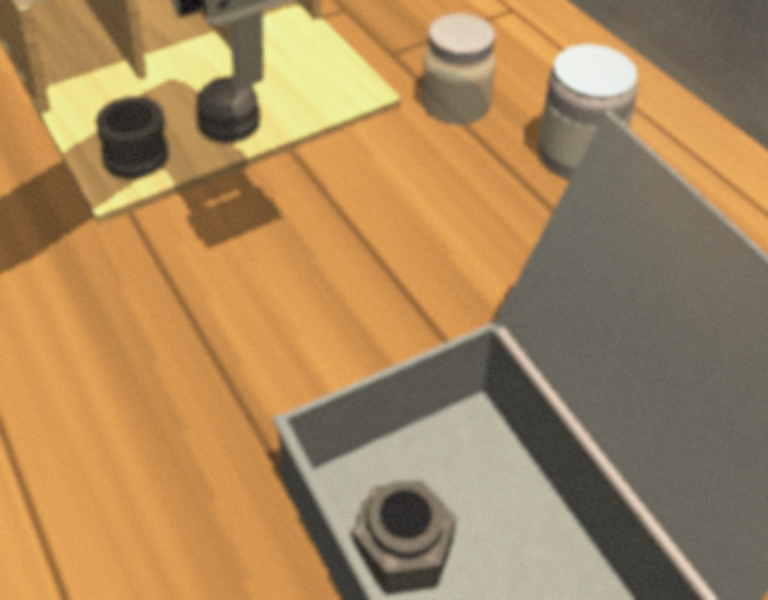

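View pics/w23.png

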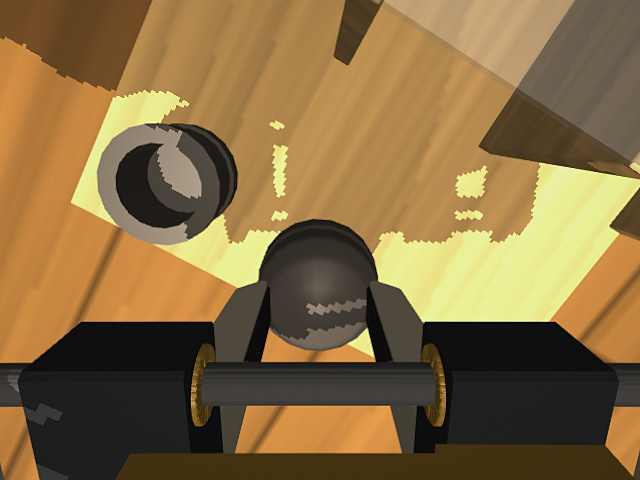

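Run:
```python
from h import *
s=cap("side","s24"); P=bot.observe()["eef_pos"]; st()
for dz in (-5,0,19,25,39): print(dz,((proj(s,P+[0,0,dz])[0]-[220,180])*6).round(0))
cv2.imwrite("pics/s24z.png",cv2.resize(s["pixels"][180:280,220:340],None,fx=6,fy=6,interpolation=cv2.INTER_CUBIC))
```

```text
t 63.82 p [532.9  59.4  59.4] F [ 0.3  0.1 -4.2] w 0.448 q [ 0.19  0.66 -0.53  1.88  0.49  0.72 -0.1 ]
-5 [316. 516.]
0 [315. 505.]
19 [312. 464.]
25 [310. 450.]
39 [308. 419.]
```

View pics/s24z.png

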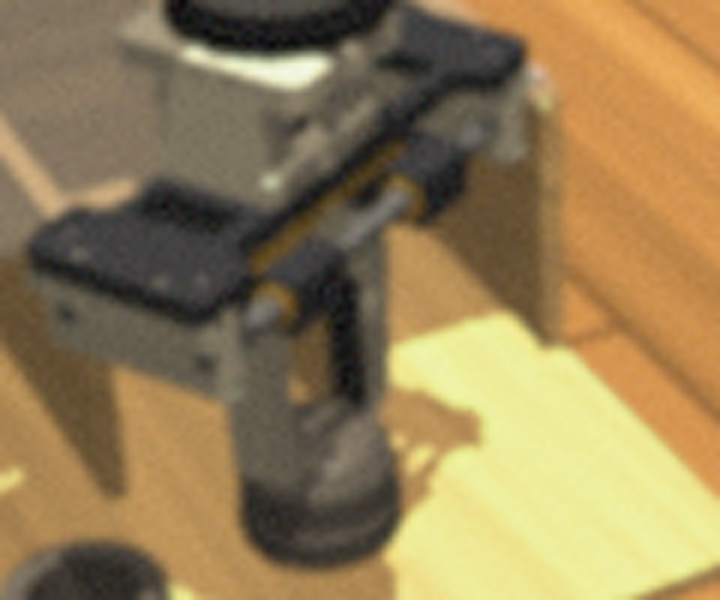

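Run:
```python
from h import *
f=PK["cap"][1]+UY; x,y=-6.4,-100.5
J(f,U(x,y,24),rate=60)
print(J(f,U(x,y,8),rate=20,thr=5)); st("contact")
bot.ungrasp(); st("open"); cap("wrist","w25")
print(J(f,U(x,y,6),rate=15,thr=5)); st("touch")
```

```text
True
contact t 65.05 p [534.5  60.   16.9] F [0.8 0.2 4.1] w 0.451 q [ 0.15  0.72 -0.48  1.91  0.54  0.63 -0.15]
open t 66.01 p [532.4  59.1  15.6] F [-0.1 -0.   0.2] w 0.997 q [ 0.15  0.73 -0.48  1.92  0.54  0.63 -0.15]
False
touch t 66.86 p [533.6  59.8   6. ] F [0.1 0.7 0.8] w 0.998 q [ 0.14  0.74 -0.46  1.92  0.55  0.61 -0.16]
```

View pics/w25.png

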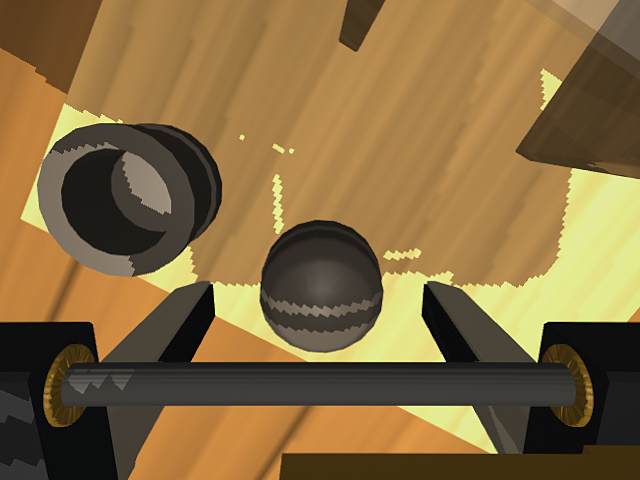

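Run:
```python
from h import *
f=PK["cap"][1]+UY; x,y=-6.4,-100.5
try: print(J(f,U(x,y,-20),rate=15,thr=4)); st("touch")
except Exception as e: print(e)
cap("side","s26");cap("wrist","w26")
s=cap("side");cv2.imwrite("pics/s26z.png",cv2.resize(s["pixels"][180:300,200:340],None,fx=5,fy=5,interpolation=cv2.INTER_CUBIC))
```

```text
True
touch t 68.22 p [533.6  59.7 -16.7] F [-0.8 -0.9  4.9] w 0.999 q [ 0.12  0.77 -0.43  1.93  0.58  0.56 -0.18]
```

View pics/s26z.png

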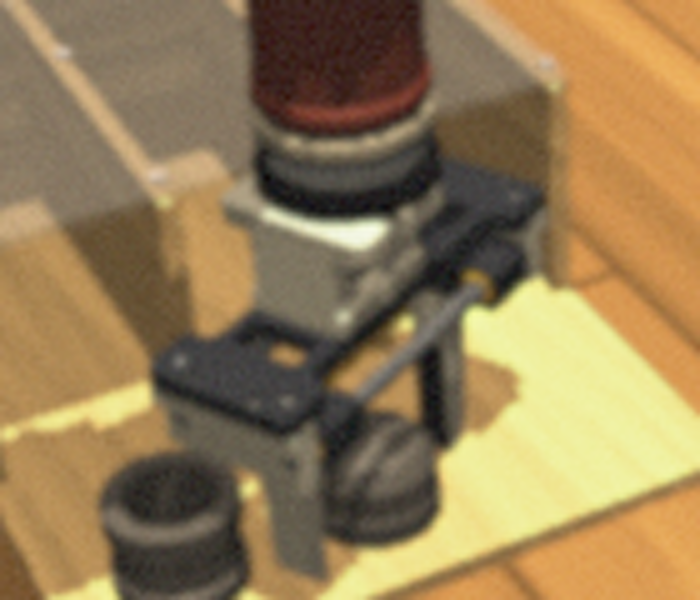

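Run:
```python
from h import *
f=PK["cap"][1]+UY; x,y=-6.4,-100.5
J(f,U(x,y,-12),rate=15); st()
bot.clamp(40); st("clamped")
J(f,U(x,y,32),rate=60); st("lift")
s=cap("side");cv2.imwrite("pics/s27z.png",cv2.resize(s["pixels"][180:300,200:340],None,fx=5,fy=5,interpolation=cv2.INTER_CUBIC))
```

```text
t 68.88 p [533.5  59.7 -12.1] F [-0.6  0.5 -0.2] w 1.003 q [ 0.13  0.77 -0.44  1.93  0.58  0.57 -0.18]
clamped t 69.52 p [533.7  59.8 -12. ] F [ 0.4 -0.  -1.7] w 0.642 q [ 0.13  0.77 -0.44  1.93  0.58  0.57 -0.18]
lift t 70.4 p [533.3  59.5  31.8] F [-0.3 -0.4 -4.4] w 0.64 q [ 0.17  0.7  -0.5   1.9   0.52  0.67 -0.13]
```

View pics/s27z.png

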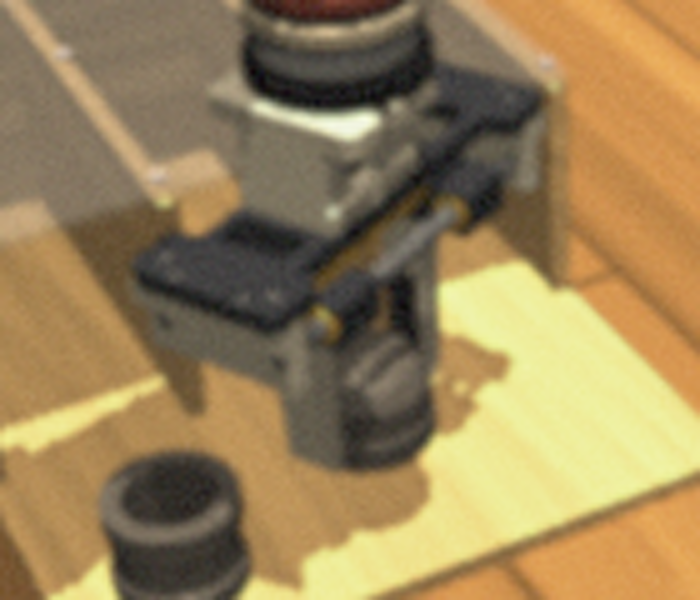

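Run:
```python
from h import *
place("cap",-29)
p=bot.observe()["eef_pos"]; bot.servo_line([p[0],p[1],170],rate=200)
bot.move_pose(np.array([480,-60,170]),ori(1.57)); st()
cap("top","t28"); s=cap("side","s28");cv2.imwrite("pics/s28z.png",cv2.resize(s["pixels"][230:480,180:500],None,fx=2.4,fy=2.4))
```

```text
above t 74.01 p [ 520.  -389.5  150.4] F [-0.5  0.1 -3.3] w 0.642 q [ 0.6   0.65  0.02  1.48 -0.01  1.02 -0.95]
touch False
down t 76.28 p [ 519.3 -391.7  -18.2] F [ 0.7 -0.3 -3.3] w 0.64 q [ 0.61  0.85  0.01  1.6  -0.01  0.68 -0.95]
open t 77.03 p [ 519.  -391.5  -18.5] F [ 0.3 -0.7 -0.2] w 0.997 q [ 0.61  0.85  0.01  1.6  -0.01  0.68 -0.95]
up t 78.66 p [ 518.6 -391.2  129.2] F [0.2 0.6 1.5] w 1.005 q [ 0.6   0.67  0.02  1.5  -0.01  0.97 -0.95]
 t 80.67 p [479.9 -60.7 169.5] F [-0.1  0.7 -0.2] w 1.002 q [ 0.81  0.62 -1.15  1.9   0.65  1.06  0.96]
```

View pics/s28z.png

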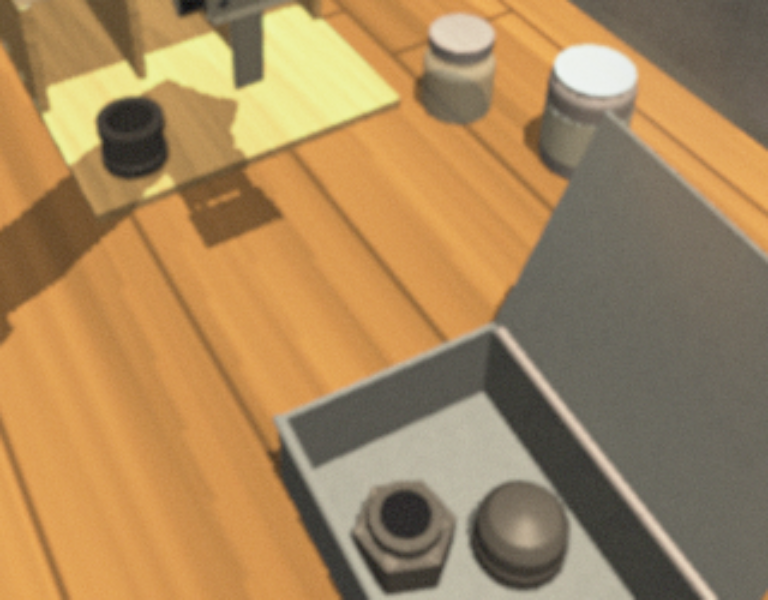

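View pics/t28.png

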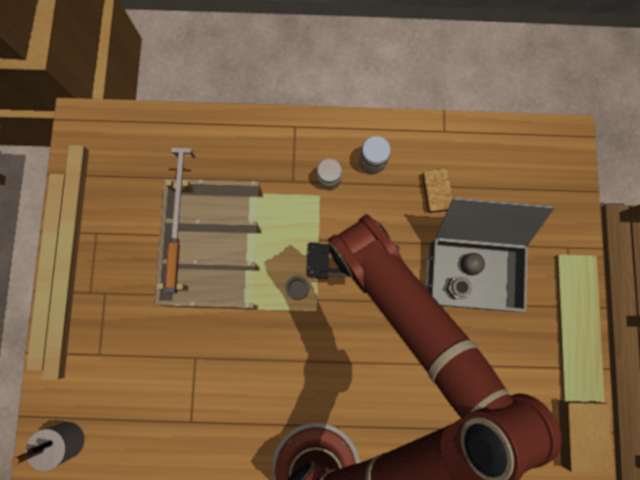

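Run:
```python
from h import *
t=cap("top")
hsv=cv2.cvtColor(t["pixels"],cv2.COLOR_BGR2HSV);m=cv2.inRange(hsv,(0,0,0),(180,95,130));k=np.zeros_like(m);k[272:303,280:316]=m[272:303,280:316]
q=max(cv2.findContours(k,cv2.RETR_EXTERNAL,cv2.CHAIN_APPROX_NONE)[0],key=cv2.contourArea);print(cv2.minEnclosingCircle(q),toU(onplane(t,cv2.minEnclosingCircle(q)[0],35)))
print("in box: bushing",toB(onplane(t,(460,286.5),46)).round(1),"cap",toB(onplane(t,(472.5,263),34)).round(1))
pick("coupling",(-97,-99.5),zt=-12)
s=cap("side");cv2.imwrite("pics/s29z.png",cv2.resize(s["pixels"][180:320,180:340],None,fx=4,fy=4,interpolation=cv2.INTER_CUBIC))
```

```text
((296.6236267089844, 287.23626708984375), 11.844083786010742) [[-95.32234942 -99.68132537  35.        ]]
in box: bushing [[-29.3  42.2  46. ]] cap [[34.8  9.  34. ]]
touch False
at t 84.42 p [443.3  61.1 -11.7] F [-0.5  0.1 -0.4] w 0.999 q [ 0.17  0.71 -0.53  2.17  0.82  0.46 -0.5 ]
clamped t 85.06 p [442.8  60.9 -12. ] F [-1.3 -0.6  1. ] w 0.643 q [ 0.17  0.71 -0.53  2.17  0.82  0.46 -0.5 ]
lift t 86.11 p [442.6  60.9  59.6] F [-0.3  0.7 -2.9] w 0.645 q [ 0.29  0.6  -0.69  2.12  0.65  0.64 -0.34]
```

View pics/s29z.png

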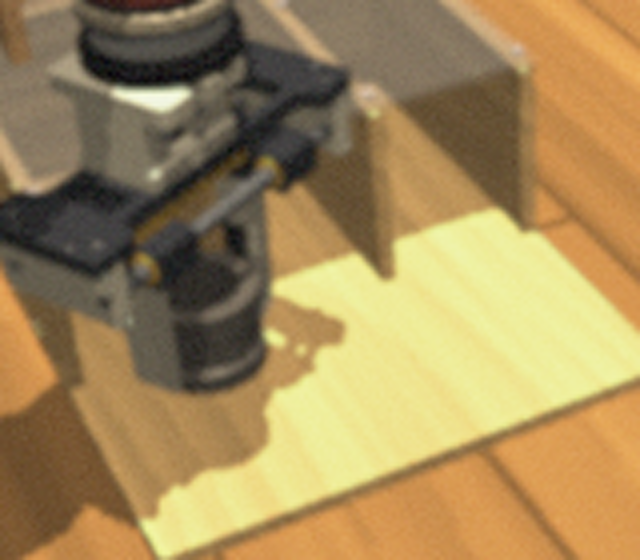

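Run:
```python
from h import *
place("coupling",-29)
p=bot.observe()["eef_pos"]; bot.servo_line([p[0],p[1],170],rate=200)
bot.move_pose(np.array([480,-100,200]),ori(BY+np.pi/2)); st()
cap("top","t30"); s=cap("side","s30")
```

```text
above t 89.22 p [ 468.4 -443.2  150.4] F [ 0.2  0.  -3. ] w 0.642 q [ 0.94  0.67 -0.37  1.48  0.26  1.04 -0.35]
touch False
down t 91.49 p [ 467.5 -445.   -18.2] F [ 0.4 -0.4 -3.1] w 0.643 q [ 0.9   0.87 -0.3   1.61  0.35  0.72 -0.42]
open t 92.22 p [ 467.2 -444.8  -18.5] F [ 0.6 -0.9 -0.4] w 1.0 q [ 0.9   0.87 -0.3   1.61  0.35  0.72 -0.42]
up t 93.86 p [ 466.8 -444.5  129.2] F [-0.8 -0.4 -0.3] w 1.0 q [ 0.94  0.69 -0.37  1.51  0.27  1.   -0.36]
 t 95.52 p [ 479.8 -101.2  199.3] F [ 0.1  0.7 -0.1] w 1.001 q [ 0.85  0.54 -1.06  1.84  0.54  1.08  1.11]
```

View pics/s30.png

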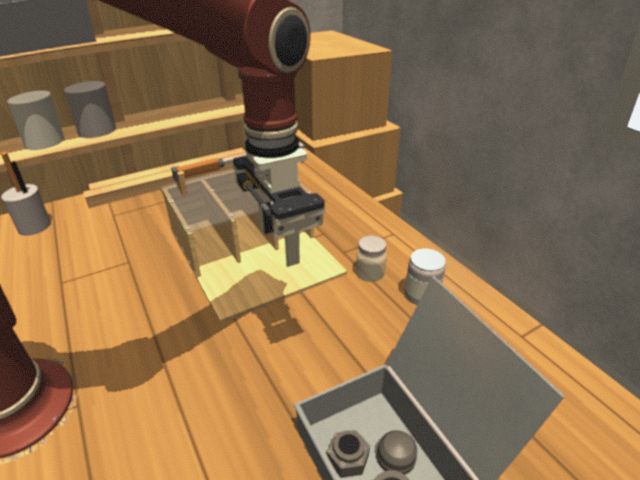

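View pics/t30.png

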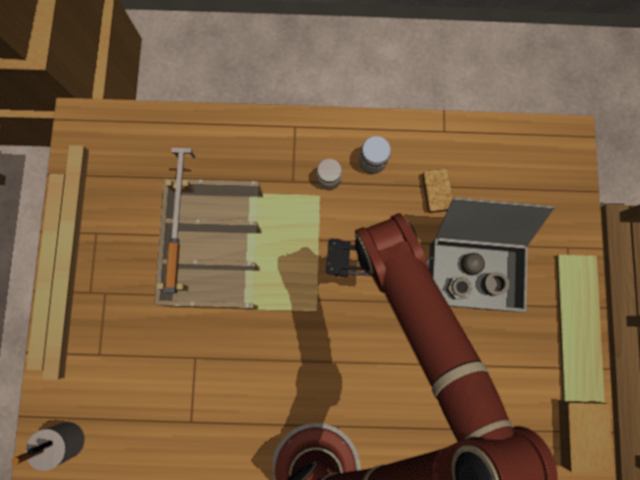

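```bash
cat >> h.py <<'E'
TO=28
def lidpath():
    P=[(x,205) for x in (150,120,90,70)]
    for th in np.linspace(1.3,0,9):
        rho=134+16*(1.3-th)/1.3; u=np.array([-np.cos(th),np.sin(th)]);n=np.array([np.sin(th),np.cos(th)])
        P.append(tuple(np.array([80,75.5])+rho*u+n*(4+6*np.sin(th))))
    return P
E
python3 - <<'E'
from h import *
for k in (0,1):
    for (x,z) in [(190,300),(190,205)]+lidpath():
        q=bot.inverse_kinematics(B(x,0,z-TO),ori(np.pi/2+BY+np.pi*k)); print(k,round(x),round(z),None if q is None else q.round(2))
E
```

```text
0 190 300 [ 0.76  0.95 -0.93  0.69  0.72  1.71  1.74]
0 190 205 [ 0.82  1.   -0.92  0.9   0.73  1.51  1.66]
0 150 205 [ 0.89  0.94 -0.93  1.05  0.72  1.44  1.63]
0 120 205 [ 0.95  0.91 -0.94  1.16  0.7   1.4   1.62]
0 90 205 [ 1.01  0.87 -0.96  1.25  0.69  1.35  1.61]
0 70 205 [ 1.04  0.85 -0.96  1.31  0.69  1.33  1.6 ]
0 54 207 [ 1.07  0.82 -0.97  1.36  0.68  1.31  1.6 ]
0 31 203 [ 1.11  0.8  -0.98  1.42  0.67  1.27  1.6 ]
0 10 195 [ 1.15  0.79 -0.98  1.49  0.67  1.23  1.6 ]
0 -10 183 [ 1.19  0.78 -0.98  1.55  0.68  1.18  1.6 ]
0 -28 168 [ 1.21  0.77 -0.97  1.61  0.69  1.13  1.59]
0 -44 149 [ 1.23  0.78 -0.96  1.67  0.71  1.08  1.58]
0 -56 128 [ 1.25  0.79 -0.94  1.72  0.73  1.03  1.56]
0 -65 104 [ 1.25  0.8  -0.92  1.76  0.76  0.98  1.54]
0 -70 80 [ 1.24  0.83 -0.89  1.79  0.8   0.93  1.51]
1 190 300 [ 0.6   0.86 -0.27  0.71  0.2   1.59 -1.2 ]
1 190 205 [ 0.6   0.89 -0.24  0.91  0.19  1.36 -1.21]
1 150 205 [ 0.63  0.81 -0.21  1.07  0.16  1.28 -1.19]
1 120 205 [ 0.65  0.76 -0.19  1.17  0.14  1.22 -1.16]
1 90 205 [ 0.67  0.72 -0.18  1.27  0.13  1.17 -1.14]
1 70 205 [ 0.68  0.69 -0.18  1.33  0.12  1.14 -1.13]
1 54 207 [ 0.7   0.66 -0.17  1.37  0.12  1.12 -1.11]
1 31 203 [ 0.72  0.63 -0.17  1.44  0.11  1.08 -1.09]
1 10 195 [ 0.73  0.61 -0.16  1.5   0.11  1.03 -1.07]
1 -10 183 [ 0.75  0.6  -0.15  1.57  0.1   0.98 -1.05]
1 -28 168 [ 0.34  0.65  0.56  1.64 -0.4   0.97 -0.58]
1 -44 149 [ 0.35  0.65  0.56  1.7  -0.42  0.91 -0.54]
1 -56 128 [ 0.36  0.67  0.56  1.75 -0.45  0.86 -0.5 ]
1 -65 104 [ 0.37  0.69  0.56  1.79 -0.49  0.8  -0.45]
1 -70 80 [ 0.38  0.73  0.56  1.82 -0.54  0.75 -0.4 ]
```

Run:
```python
from h import *
yw=1.5*np.pi+BY
bot.clamp(20)
p=bot.observe()["eef_pos"]; bot.servo_line([p[0],p[1],290],rate=200)
bot.move_pose(B(190,0,290),ori(yw)); st()
J(yw,B(190,0,205-TO),rate=120); st()
cap("side","s31"); cap("top","t31")
```

```text
t 99.75 p [ 674.3 -405.6  289.7] F [ 0.5 -0.1 -0.3] w 0.005 q [ 0.61  0.87 -0.33  0.65  0.25  1.65 -1.21]
 t 100.84 p [ 675.  -406.1  178.3] F [ 0.3  1.1 -1.4] w 0.005 q [ 0.64  0.89 -0.34  0.91  0.27  1.37 -1.25]
```

View pics/s31.png

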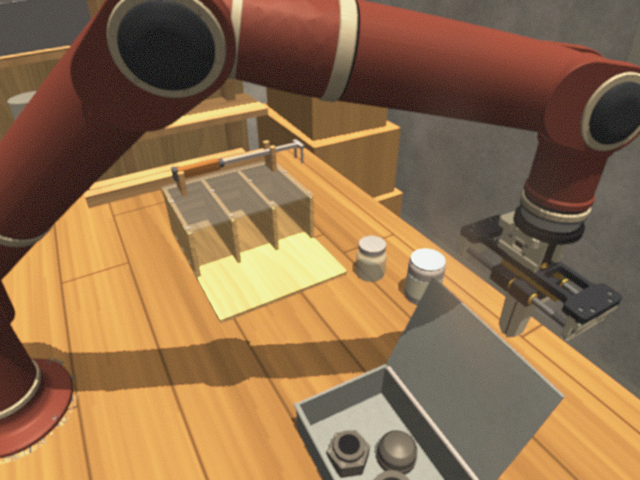

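View pics/t31.png

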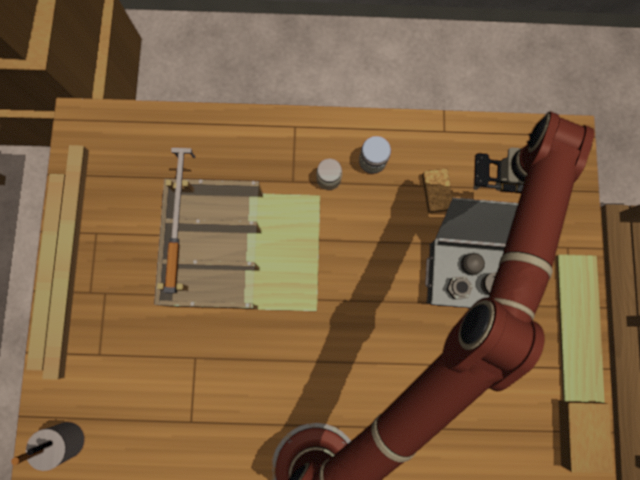

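Run:
```python
from h import *
yw=1.5*np.pi+BY
for (x,z) in lidpath()[:6]:
    J(yw,B(x,0,z-TO-5),rate=80); st(f"{x:.0f},{z:.0f}")
cap("side","s32"); cap("top","t32")
```

```text
150,205 t 101.59 p [ 634.9 -403.9  172.6] F [ 2.1 -1.   1.5] w 0.007 q [ 0.69  0.83 -0.34  1.07  0.26  1.28 -1.25]
120,205 t 102.12 p [ 603.4 -402.4  171.1] F [ 0.1  0.2 -0.7] w 0.003 q [ 0.72  0.78 -0.35  1.18  0.26  1.23 -1.24]
90,205 t 102.64 p [ 573.9 -400.9  171.5] F [-0.5 -0.3  0.4] w 0.003 q [ 0.76  0.74 -0.36  1.27  0.26  1.18 -1.23]
70,205 t 103.04 p [ 553.9 -399.9  171.8] F [-0.1 -0.8  0.2] w 0.007 q [ 0.78  0.71 -0.36  1.33  0.25  1.15 -1.23]
54,207 t 103.4 p [ 537.6 -399.   174.4] F [-0.7  0.   0.6] w 0.004 q [ 0.8   0.68 -0.36  1.37  0.25  1.13 -1.22]
31,203 t 103.83 p [ 515.5 -397.8  169.8] F [ 0.9 -0.3 -0.5] w 0.004 q [ 0.83  0.66 -0.37  1.44  0.25  1.09 -1.21]
```

View pics/s32.png

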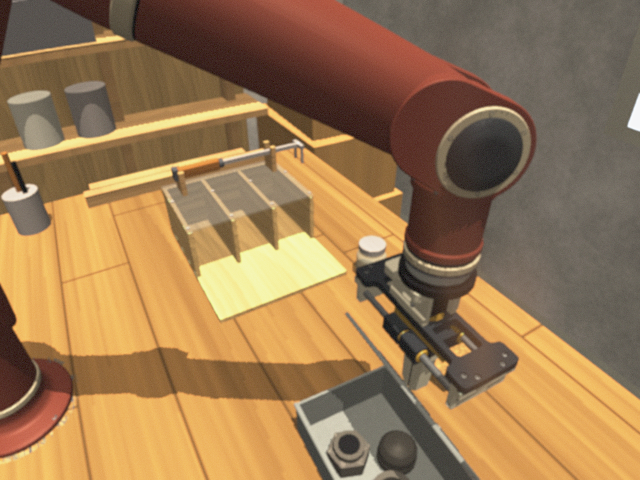

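Run:
```python
from h import *
yw=1.5*np.pi+BY
for (x,z) in lidpath()[6:-1]:
    J(yw,B(x,0,z-TO-3),rate=80); st(f"{x:.0f},{z:.0f}")
print(J(yw,B(-70,0,80.5-TO-12),rate=30,thr=15)); st()
bot.pause(.3)
cap("side","s33"); cap("top","t33")
```

```text
10,195 t 104.37 p [ 494.2 -396.7  163.7] F [-0.3  0.3 -0.2] w 0.006 q [ 0.85  0.64 -0.37  1.5   0.25  1.05 -1.19]
-10,183 t 104.81 p [ 474.1 -395.6  151.8] F [ 0.1 -1.   0. ] w 0.006 q [ 0.88  0.62 -0.37  1.56  0.25  1.   -1.19]
-28,168 t 105.26 p [ 455.9 -394.6  136.4] F [-0.2 -0.3  0.2] w 0.004 q [ 0.9   0.62 -0.37  1.63  0.26  0.95 -1.18]
-44,149 t 105.71 p [ 440.4 -393.7  117.9] F [-0.4  0.5 -0.3] w 0.007 q [ 0.92  0.62 -0.36  1.68  0.27  0.89 -1.18]
-56,128 t 106.17 p [ 428.  -393.    96.6] F [0.8 0.1 0.6] w 0.006 q [ 0.93  0.64 -0.35  1.73  0.28  0.83 -1.18]
-65,104 t 106.62 p [ 419.3 -392.5   73.2] F [ 0.5 -0.1  0.1] w 0.006 q [ 0.93  0.66 -0.34  1.77  0.3   0.77 -1.19]
True
 t 107.38 p [ 416.6 -392.5   51.7] F [-1.4  0.   4.8] w 0.007 q [ 0.92  0.68 -0.33  1.79  0.31  0.71 -1.2 ]
```

View pics/s33.png

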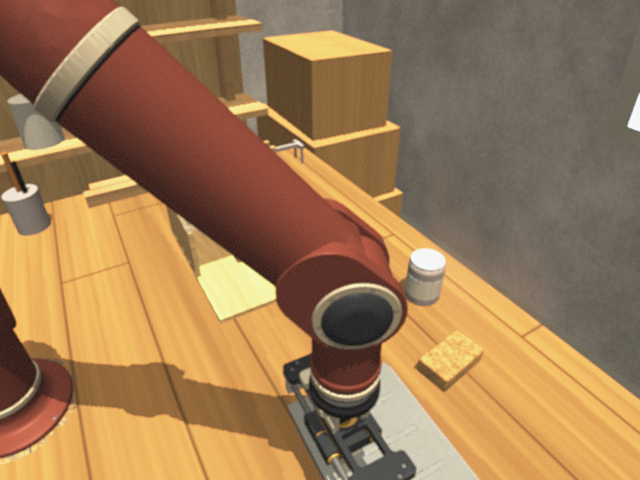

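Run:
```python
from h import *
yw=1.5*np.pi+BY
p=bot.observe()["eef_pos"]
print(bot.servo_line([p[0],p[1],p[2]-6],rate=15,threshold=20)); st("press"); bot.pause(.3)
bot.servo_line([p[0],p[1],250],rate=150)
bot.move_pose(np.array([430,-100,320]),ori(yw)); st()
cap("side","s34"); cap("top","t34")
```

```text
True
press t 108.05 p [ 416.6 -392.5   51.8] F [-0.7  0.9  5.1] w 0.003 q [ 0.92  0.68 -0.33  1.79  0.32  0.71 -1.2 ]
 t 110.97 p [ 429.9 -101.8  319.5] F [-0.2 -0.8 -0.1] w 0.002 q [ 0.63  0.2  -0.55  1.75  0.11  1.22 -1.57]
```

View pics/s34.png

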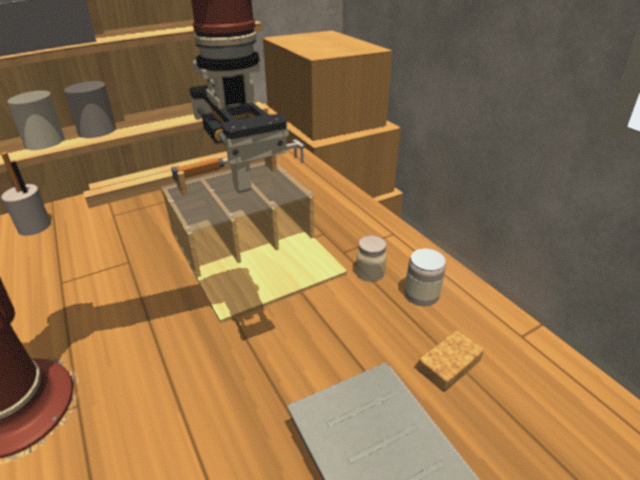

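View pics/t34.png

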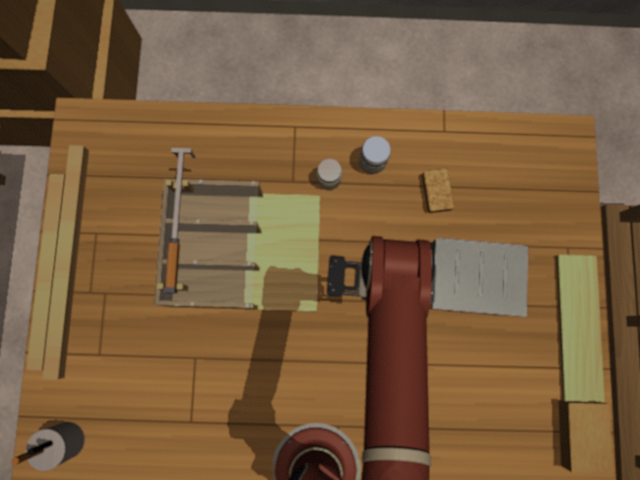

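Run:
```python
from h import *
t=cap("top");s=cap("side")
cv2.imwrite("pics/tz.png",cv2.resize(t["pixels"][225:330,420:540],None,fx=5,fy=5,interpolation=cv2.INTER_CUBIC))
cv2.imwrite("pics/sz.png",cv2.resize(s["pixels"][350:480,270:430],None,fx=4.5,fy=4.5,interpolation=cv2.INTER_CUBIC))
# picker
m=cv2.inRange(cv2.cvtColor(t["pixels"],cv2.COLOR_BGR2HSV),(5,160,90),(14,255,255));k=np.zeros_like(m);k[235:300,155:190]=m[235:300,155:190]
q=max(cv2.findContours(k,cv2.RETR_EXTERNAL,cv2.CHAIN_APPROX_NONE)[0],key=cv2.contourArea);r=cv2.boundingRect(q);print(r,toU(onplane(t,[(r[0]+r[2]/2,r[1]+r[3]/2)],192)))
```

```text
(165, 243, 13, 43) [[-65.12072843 179.0828464  192.        ]]
```

View pics/tz.png

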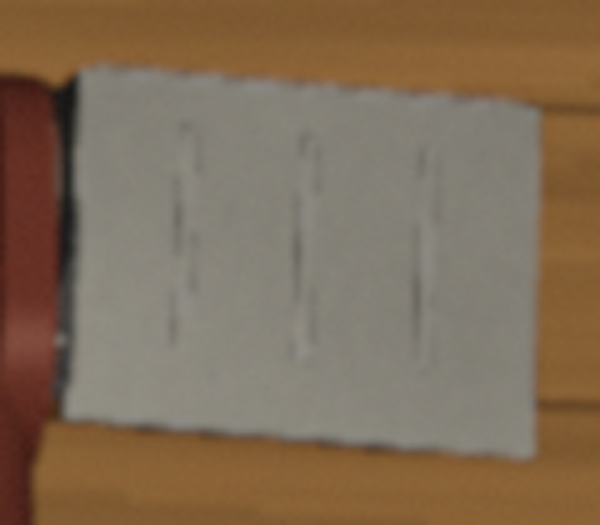

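View pics/sz.png

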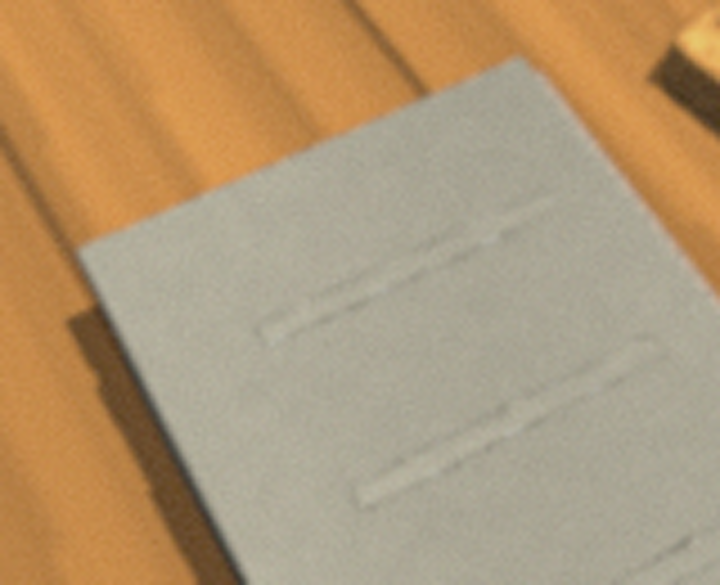

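Run:
```python
from h import *
t=cap("top");s=cap("side")
for a,b in (((78,247),(62,420)),((522,58),(82,66))):
    p,e=tri(s,(a[0]/4.5+270-.4,a[1]/4.5+350-.4),t,(b[0]/5+420-.4,b[1]/5+225-.4)); print(toB(p).round(1),e)
st()
```

```text
[-91.3 117.4  79.7] 1.5653547026430883
[ 83.8 115.6  78.2] 1.7449898855568378
 t 111.28 p [ 430.  -100.8  319.7] F [-0.4 -0.1  0.5] w 0.005 q [ 0.63  0.2  -0.55  1.75  0.11  1.22 -1.57]
```

Both lid corners come out near 80 mm high, so the lid is flat. The picker handle is at unit (-65, 179), inside its tolerance, and the arm is clear of everything. I'm handing in.

```bash
python3 -c "
from station import bot
print(bot.finish_job())"
```

```text
the job is handed in; nothing more can be done
None
```

I drew all three fittings (coupling, cap and bushing) out onto the ledge with the picker and put it back in its rests. I then set the fittings side by side on the box floor, closed the lid and handed the job in at about 111 s. No verdict was reported.

**Last checks:**
- **Fittings:** before the lid closed, the pictures showed all three apart on the box floor. I estimated bushing and cap within 3–4 mm of their planned spots; I did not measure the coupling's final position.
- **Lid:** the press stopped at lid-top height on contact. Its free and hinge corners came out at z 79.7 and 78.2 mm, against about 80 mm for shut.
- **Picker:** the handle was at unit (-65, 179) mm against its nominal (-70, 180), along the unit's x, prongs hanging beyond the +x end.
- **Bystanders:** the jar, tin and sanding block looked unmoved in the overhead and side views.
- **Arm:** it was clear of everything at hand-in.

**What did not go to plan:**
- **Picker sag:** the prongs sat about 10 mm lower than planned. On the first entry they pushed the coupling about 40 mm deeper into its bay. I raised the picker and drew it out normally.
- **Cap moved:** it was found about 30 mm from its first position while I was drawing the coupling, probably the announced knock.
- **Fingertip height:** with the fingers open, the tips touched the ledge with the TCP reading about 28 mm too low. My first grasps were therefore too high. The bushing was carried by its collar, and the cap was first gripped on its dome, then set down and regripped lower.

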